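Check-weigh the tin from the back of the gift carton

ROBOT

A 7-joint arm with a two-finger parallel gripper is mounted at the origin on the work surface. World frame = base frame: x ahead of the robot, y to its left, z up, the work surface at z = 0. Lengths are in mm, angles in degrees, forces in N, time in s.
With the tool pointing down it reaches from about 425 to 950 mm from the base axis. Payload 16.7 kg.
Tool frame: the origin (TCP) lies at the very end of the fingers, on their centre line; the grasp point (between the pads) lies 19 mm behind it; z points along the fingers, y is the direction in which the jaws open and shut (so a half turn about z gives the same grasp; the last joint's range is limited). The gripper opens to 94 mm and grips with 3 to 60 N. Pads are 16 mm wide; open, the fingers measure 119 mm over their backs; the gripper's body (75 mm by 177 mm) begins 78 mm behind the grasp point.
Start: joints at [-75.487, 24.414, 4.234, 92.017, -1.954, 63.644, -3.845], TCP at [264.597, 620.937, 205.467] pointing down, gripper open.
Joint ranges: [-163.25, 163.25], [-28.42, 122.38], [-70.27, 78.77], [12.13, 141.07], [-58.53, 238.53], [9.26, 117.41], [-156.51, 156.51]. Speed limits (degrees/s): [108.29, 108.29, 136.94, 136.94, 172.46, 172.46, 172.46].

INTERFACE

Orientations are given as [roll, pitch, yaw] about the fixed x, y, z axes, in that order (R = Rz(yaw) Ry(pitch) Rx(roll)).
In Python, from bench import * gives the robot as it stands. The module is installed in compiled form; this text tells all that it offers.
- The arm moves only by the tool servo_tool, never from a script. Its argument "steps" is a list of rows, each a list of 5 numbers: the opening, from 0 (shut) to 1 (fully open), then the shift along the tool's x, y, z in m, then the turn about the tool's z in rad. A call has exactly 8 rows; each row shifts and turns the commanded pose from where the row before left it, along the tool's axes as they then stand; what a row does not reach is not made up. A row lasts 1/12 s, in which the tool goes at most 41.7 mm and 7.16 degrees, less where a joint would pass 70% of its speed; a pose out of reach is approached as far as the arm can. A call with a gripper value outside its range is refused whole. The fingers move at their own pace and stop on an object; the grip force is fixed at half the most. Time passes only in rows, so rows that do not move let the fingers close, or fill a call up. It gives the time, the measured TCP pose, the force and the opening at its end, in the units of the state.
- observe(): the state, without advancing time (a new reading comes with each control period).
- get_image(name): name is "side" or "top" or "wrist"; returns a dict with "img" (480x640x3 uint8, blue, green, red), "intrinsics" (3x3 intrinsics, pixels), "dist" ([k1, k2, p1, p2, k3] as OpenCV has them; the pictures are not rectified), "R" (3x3) and "t" (3): a world point X has camera coordinates R X + t. Camera axes: x right, y down, z forward; pixel columns grow to the right and rows downward; lengths in mm; the calibration is good to about 2 mm. A picture is of the moment at which its call begins. There is no depth.
- sign_off(): hands the job in, once; it reports no verdict.
The state is a dict: "time_s": time; "joints": joint angles; "qd": joint speeds; "joint_efforts": joint torques, N m; "position": TCP position; "ee_rot": TCP orientation; "ft_force": force on the tool from outside, world axes, zero at the start; "ft_torque": the same for the moment, N m; "finger_gap": opening from 0.0 (shut) to 1.0 (fully open).
Only numpy, scipy, OpenCV 4.12 (cv2) and the standard library are available. Lean on these libraries where they do the work, as an engineer would, in place of code of your own. Each camera call takes 0.05 s, during which the arm holds its last target.

TASK

Check-weigh the low brass tin that stands hemmed in behind the three tall seasoning jars in the carton: first set all three jars aside, standing in the steel tray, and then stand the tin on the middle of the scale's pan. Leave the tin there and put every jar back upright in the carton, each on the very spot it came from. Set everything down gently, drop or tip nothing, and leave the label roll, the tape dispenser and the marker alone.

Things in the scene. Friction and masses are not known exactly. Their poses are not given: they have to be found in the camera images.
- jar_red_mid (a point): Rigid seasoning jar, red cap, blank white label with a red band: round body 58 mm in diameter up to 70 mm, shoulder to 83 mm, then a straight cap 40 mm in diameter from 88 mm to the top at 125 mm; about 0.18 kg. Stands upright in the carton, on a spot that differs from start to start. The point is its centre, 62.5 mm above its underside; z up, x and y arbitrary (round).
- jar_green_mid (a point): Rigid seasoning jar, green cap, blank white label with a green band: round body 58 mm in diameter up to 70 mm, shoulder to 83 mm, then a straight cap 40 mm in diameter from 88 mm to the top at 125 mm; about 0.18 kg. Stands upright in the carton, on a spot that differs from start to start. The point is its centre, 62.5 mm above its underside; z up, x and y arbitrary (round).
- jar_yellow_mid (a point): Rigid seasoning jar, yellow cap, blank white label with a yellow band: round body 58 mm in diameter up to 70 mm, shoulder to 83 mm, then a straight cap 40 mm in diameter from 88 mm to the top at 125 mm; about 0.18 kg. Stands upright in the carton, on a spot that differs from start to start. The point is its centre, 62.5 mm above its underside; z up, x and y arbitrary (round).
- tin_mid (a point): Low round brass tin with a blue disc on its lid, 56 mm in diameter, 40 mm high, about 0.22 kg, rigid. It stands upright in the carton, in the middle of the back row. The point is its centre, 20 mm above its underside; z is up.
- carton: Open cardboard carton, fixed, 190 (x) by 256 mm (y), walls 4 mm thick, 45 mm high, inner floor 4 mm up. Origin: centre of underside; x to its back, z up. Back row x = +32: jar y = +64, tin y = 0, jar y = -64 mm. Front row x = -32: third jar y = 0. Any jar may be on any jar spot. Fixed card fillers, 62 mm square, top 20 mm up, in the front corners (centres x = -59, y = +92 and -92 mm).
- tray: Flat open steel tray for setting things aside, fixed and empty at the start, 260 mm (its x) by 220 mm (its y), rim 18 mm high with a bead to 21 mm, walls and floor 3 mm thick. Origin: centre of its underside, z up. It lies on one side of the carton, left or right, and the scale on the other.
- pan (a point): Centre of the top face of the weighing pan of a white bench scale (fixed, the pan is rigid). The pan is a flat steel plate 190 mm (x) by 230 mm (y), its top 105 mm above the table; the scale's body is 240 mm wide and about 300 mm deep, its lower sloping keypad panel on the robot's side (-x of this point). z up.
- label_roll: Bystander, loose: white roll of blank labels lying flat, 76 mm in diameter, 40 mm high. Origin: centre of its underside. To be left alone.
- tape: Bystander, loose: heavy blue bench tape dispenser, 70 by 150 mm, 91 mm high. Origin: centre of its underside. To be left alone.
- marker: Bystander, loose: white marker pen with a black cap, 130 mm long along its x, 19 mm thick, lying on the table beyond the carton. Origin: under its middle. To be left alone.
There are look-alikes about, which are no part of the job. What is shaped like the part that bears tin_mid but orange or turquoise is not meant.

How it is judged:
By the outcome, as a careful person would: the job done as asked, in the order asked, and still so for the second after the job is handed in, with the robot touching nothing.
It also fails if it takes over 147 s, if anything falls off the work surface, if the arm or the gripper's body presses on something with over 40 N, if the wrist force passes 120 N, or if a joint passes its speed limit or range.

## Working session

There is one attempt and no reset: what is moved stays moved. The work goes in short steps, Python scripts to look and compute and a tool call to move; the robot and the scene stay as the last step left them, time stands still between calls to the robot, and variables do not carry over. Pictures are saved under pics/ and viewed, and the job is handed in when it is done.

Besides the shell and the picture viewer there is one more tool, called after "Emit:" as name(argument=value, ...) on one line, values as JSON. servo_tool: Moves the arm, as the interface text tells. Its arguments: {"type":"object","properties":{"steps":{"type":"array","items":{"type":"array","items":{"type":"number"}}}},"required":["steps"]}

```bash
mkdir -p pics; python3 - <<'E'
from bench import *
import cv2
s=observe(); print(s)
for n in ("side","top","wrist"):
    d=get_image(n); cv2.imwrite(f"pics/a_{n}.png",d["img"]); print(n,d["intrinsics"],d["dist"],d["R"],d["t"])
E
```

```text
{'time_s': 0.0, 'joints': array([-75.48685611,  24.4487981 ,   4.23264249,  92.05142399,
        -1.95330479,  63.64340591,  -3.84555041]), 'qd': array([ 0.04828465, -0.03291639,  0.11094382,  0.00806092,  0.02124489,
       -0.02882941, -0.02249197]), 'joint_efforts': array([ 4.27909035e-04, -9.35822511e+01,  3.66760768e+00, -4.54193223e+01,
       -4.86992660e-02,  2.03711330e-02,  9.47203284e-05]), 'position': array([264.47395954, 620.56275797, 204.79252237]), 'ee_rot': array([-1.79928826e+02,  6.16653483e-03,  1.56917366e+02]), 'ft_force': array([-0.58463908,  0.35495331,  1.17291985]), 'ft_torque': array([-0.02042662, -0.01895301, -0.02471802]), 'finger_gap': 1.0016315046960782}
side [[551.31734456   0.         328.30483411]
 [  0.         551.31734456 228.4254373 ]
 [  0.           0.           1.        ]] [-0.03928747  0.          0.          0.          0.        ] [[ 0.97304614 -0.22983806 -0.01885946]
 [-0.16082859 -0.61772235 -0.76977481]
 [ 0.16527364  0.75205955 -0.63803688]] [-579.24975     167.19200645 1007.53417293]
top [[454.91562134   0.         324.15518141]
 [  0.         454.91562134 242.34204682]
 [  0.           0.           1.        ]] [-0.1081326  0.         0.         0.         0.       ] [[ 0.02116918 -0.99958876  0.01934348]
 [-0.98619371 -0.02405603 -0.16383916]
 [ 0.16423711 -0.01560808 -0.9862974 ]] [-20.22360074 604.24351308 846.57669659]
wrist [[382.61657717   0.         318.98506262]
 [  0.         382.61657717 242.12908754]
 [  0.           0.           1.        ]] [-0.07777179  0.          0.          0.          0.        ] [[ 0.39295729  0.91955519 -0.00167608]
 [ 0.88535816 -0.37785002  0.27086953]
 [ 0.24844617 -0.10792409 -0.96261461]] [-673.92775289  -27.7792216   391.99229563]
```

View pics/a_side.png

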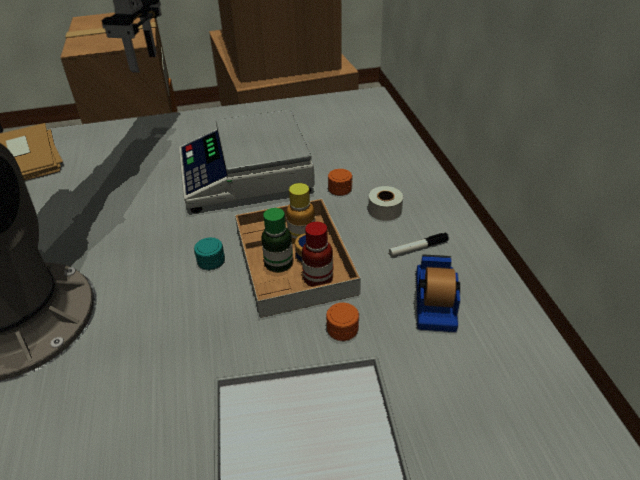

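View pics/a_top.png

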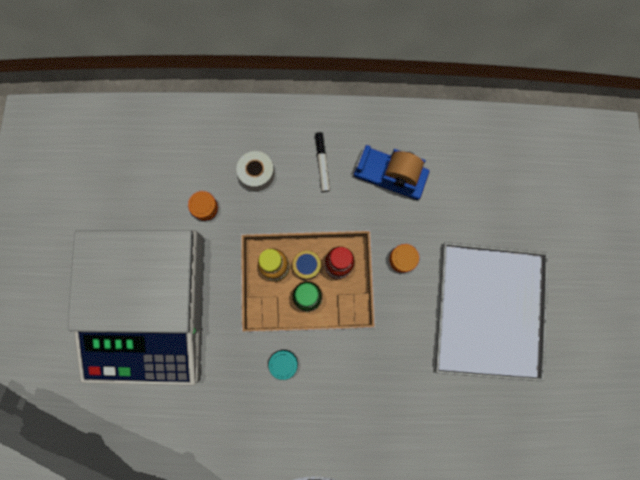

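View pics/a_wrist.png

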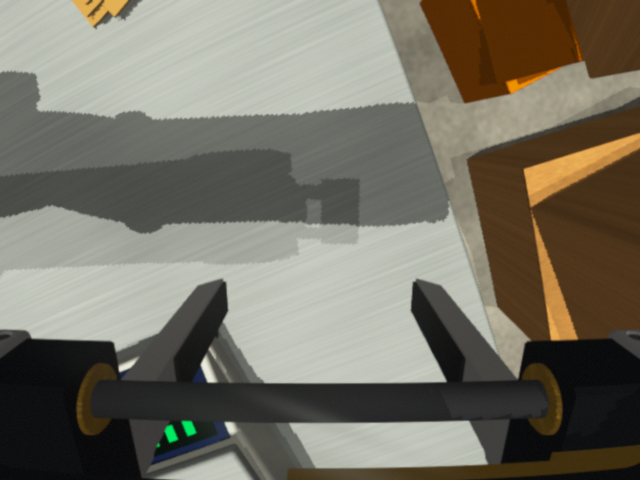

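```bash
cat > h.py <<'E'
from bench import *
import cv2, numpy as np
def und(d,p):
    return cv2.undistortPoints(np.array(p,float).reshape(-1,1,2),d["intrinsics"],np.array(d["dist"],float)).reshape(-1,2)
def ray(d,p):
    u=und(d,p); R=np.array(d["R"]);t=np.array(d["t"])
    v=np.c_[u,np.ones(len(u))]@R   # R^T v
    return -R.T@t, v
def onz(d,p,z):
    c,v=ray(d,p); return c+v*((z-c[2])/v[:,2])[:,None]
def proj(d,X):
    r,_=cv2.Rodrigues(np.array(d["R"]));
    return cv2.projectPoints(np.array(X,float).reshape(-1,1,3),r,np.array(d["t"],float),d["intrinsics"],np.array(d["dist"],float))[0].reshape(-1,2)
def tri(d1,p1,d2,p2):
    c1,v1=ray(d1,[p1]);c2,v2=ray(d2,[p2]);v1=v1[0]/np.linalg.norm(v1);v2=v2[0]/np.linalg.norm(v2)
    s=np.linalg.lstsq(np.c_[v1,-v2],c2-c1,rcond=None)[0]
    a=c1+s[0]*v1;b=c2+s[1]*v2
    return (a+b)/2,np.linalg.norm(a-b)
def blobs(img,lo,hi,amin=30):
    h=cv2.cvtColor(img,cv2.COLOR_BGR2HSV)
    m=cv2.inRange(h,lo,hi) if lo[0]<=hi[0] else cv2.inRange(h,(0,)+lo[1:],hi)|cv2.inRange(h,lo,(180,)+hi[1:])
    cs,_=cv2.findContours(m,cv2.RETR_EXTERNAL,cv2.CHAIN_APPROX_NONE)
    return [c for c in cs if cv2.contourArea(c)>amin]
E
python3 - <<'E'
from h import *
for n,(x0,y0,x1,y1) in {"top":(230,220,390,340),"side":(225,170,365,315)}.items():
    im=cv2.imread(f"pics/a_{n}.png")[y0:y1,x0:x1]
    cv2.imwrite(f"pics/b_{n}.png",cv2.resize(im,None,fx=4,fy=4,interpolation=cv2.INTER_CUBIC))
im=cv2.imread("pics/a_top.png")[220:400,420:570]
cv2.imwrite("pics/b_tray.png",cv2.resize(im,None,fx=3,fy=3))
E
```

```text
(no output)
```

View pics/b_top.png

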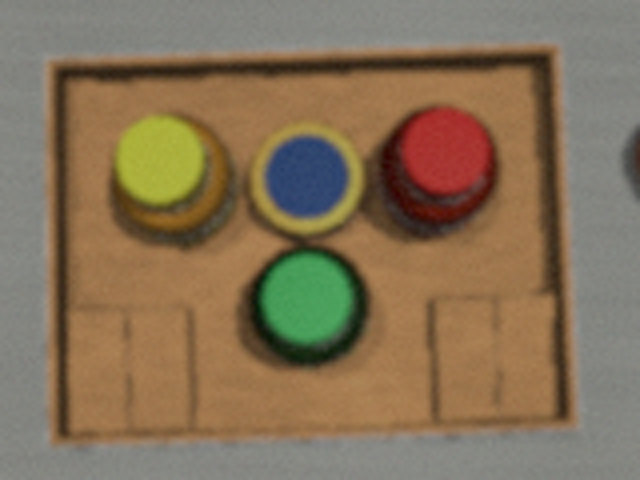

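View pics/b_side.png

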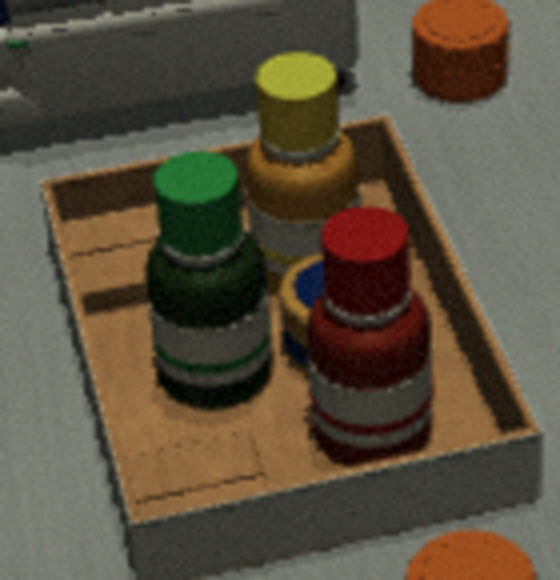

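View pics/b_tray.png

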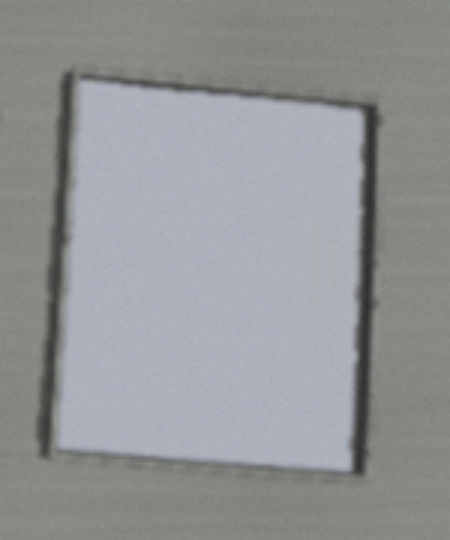

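The crops show the yellow cap top at about (270,260), red (341,258), green (306,296) and the blue tin disc (306,264) in the top view. The order along the back row is yellow (+y), tin, red (-y), with green in front.

```bash
python3 - <<'E'
from h import *
T=get_image("top");S=get_image("side")
def face(d,p,r,tol):
    im=cv2.medianBlur(d["img"],3)
    p=np.array(p,int); ref=np.median(im[p[1]-1:p[1]+2,p[0]-1:p[0]+2].reshape(-1,3),0)
    k=4
    y0,x0=p[1]-r,p[0]-r
    c=cv2.resize(d["img"][y0:p[1]+r+1,x0:p[0]+r+1],None,fx=k,fy=k,interpolation=cv2.INTER_CUBIC)
    m=(np.abs(c.astype(float)-ref).max(2)<tol).astype(np.uint8)*255
    m=cv2.morphologyEx(m,cv2.MORPH_OPEN,np.ones((5,5)));m=cv2.morphologyEx(m,cv2.MORPH_CLOSE,np.ones((5,5)))
    cs,_=cv2.findContours(m,cv2.RETR_EXTERNAL,cv2.CHAIN_APPROX_NONE)
    c=max(cs,key=cv2.contourArea); c=cv2.convexHull(c); e=cv2.fitEllipse(c)
    return (np.array(e[0])+.5)/k-.5+[x0,y0], np.array(e[1])/k
pts={"yellow":((270,260),(299,189)),"red":((341,258),(316,229)),"green":((306,296),(274,215))}
for n,(a,b) in pts.items():
    ct,st=face(T,a,18,35); cs,ss=face(S,b,16,30)
    X,g=tri(T,ct,S,cs); print(n,ct.round(1),st.round(1),cs.round(1),ss.round(1),X.round(1),round(g,1),"onz129",onz(T,[ct],129)[0].round(1),onz(S,[cs],129)[0].round(1))
ct,st=face(T,(306,264),20,45);print("tin disc",ct,st,onz(T,[ct],44)[0].round(1))
# carton rim corners (crop coords /4)
q=np.array([[50,62],[558,48],[576,426],[55,440]])/4+[230,220]
C=onz(T,q,45);print("carton rim",C.round(1)); print(C.mean(0).round(1),[np.linalg.norm(C[i]-C[(i+1)%4]).round(1) for i in range(4)])
qs=np.array([[45,183],[388,120],[540,435],[130,520]])/4+[225,170]
C2=onz(S,qs,45);print("carton rim side",C2.round(1))
for a,b in zip([q[0],q[1],q[2],q[3]],[qs[1],qs[2],qs[3],qs[0]]): print(tri(T,a,S,b))
q=np.array([[72,72],[375,104],[362,472],[43,457]])/3+[420,220]
C=onz(T,q,21);print("tray",C.round(1),C.mean(0).round(1),[np.linalg.norm(C[i]-C[(i+1)%4]).round(1) for i in range(4)])
q=[[75,230],[193,230],[193,333],[68,330]]
C=onz(T,q,105);print("pan",C.round(1),C.mean(0).round(1))
print("roll",onz(T,[[255,169]],40),"marker",onz(T,[[320,134],[325,190]],15).round(0),"tape",onz(T,[[391,172]],60).round())
print("orange",onz(T,[[202,205],[404,258],[283,365]],40).round())
E
```

```text
yellow [269.4 259.2] [21.3 21.4] [298.6 188.4] [11.1 18.9] [558.9  91.8 129.1] 0.6 onz129 [558.6  91.8 129. ] [559.2  91.9 129. ]
red [341.2 256.9] [21.3 21.4] [315.7 228. ] [13.5 21.3] [565.9 -36.3 129.2] 0.3 onz129 [565.8 -36.3 129. ] [566.1 -36.1 129. ]
green [306.4 294.3] [21.3 21.4] [273.4 213.8] [12.6 20.5] [498.2  24.  129.1] 0.6 onz129 [497.8  24.1 129. ] [498.5  24.1 129. ]
tin disc [306.19580078 263.77548599] [19.92150688 20.24623871] [561.9  27.9  44. ]
carton rim [[ 615.2  156.    45. ]
 [ 628.5  -96.6   45. ]
 [ 442.6 -106.6   45. ]
 [ 430.3  144.9   45. ]]
[529.1  24.4  45. ] [np.float64(252.9), np.float64(186.2), np.float64(251.7), np.float64(185.2)]
carton rim side [[ 431.3  145.5   45. ]
 [ 618.4  153.5   45. ]
 [ 632.4  -99.2   45. ]
 [ 442.7 -105.4   45. ]]
(array([617.28895312, 156.29554453,  42.68060912]), np.float64(3.297616712603068))
(array([630.99686067, -97.09425031,  42.61250966]), np.float64(3.9911693145993676))
(array([ 442.63577448, -106.42057931,   46.08600986]), np.float64(0.1080924904671268))
(array([430.82558638, 144.74268266,  45.60131119]), np.float64(1.0123983719989738))
tray [[ 611.9 -253.9   21. ]
 [ 594.4 -471.9   21. ]
 [ 342.5 -452.    21. ]
 [ 353.6 -230.8   21. ]] [ 475.6 -352.2   21. ] [np.float64(218.6), np.float64(252.7), np.float64(221.5), np.float64(259.4)]
pan [[607.6 469.  105. ]
 [612.7 239.3 105. ]
 [424.  227.4 105. ]
 [419.9 463.7 105. ]] [516.  349.9 105. ]
roll [[755.37114283 138.58741835  40.        ]] marker [[846.   7.  15.]
 [721.  -6.  15.]] tape [[ 750. -138.   60.]]
orange [[ 677.  243.   40.]
 [ 578. -167.   40.]
 [ 365.   67.   40.]]
```

```bash
python3 - <<'E'
from h import *
for n,(x0,y0,x1,y1) in {"top":(60,220,220,350),"side":(170,100,330,215)}.items():
    im=cv2.imread(f"pics/a_{n}.png")[y0:y1,x0:x1]
    im=cv2.convertScaleAbs(im,alpha=1.6)
    cv2.imwrite(f"pics/c_{n}.png",cv2.resize(im,None,fx=4,fy=4,interpolation=cv2.INTER_CUBIC))
E
```

```text
(no output)
```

View pics/c_top.png

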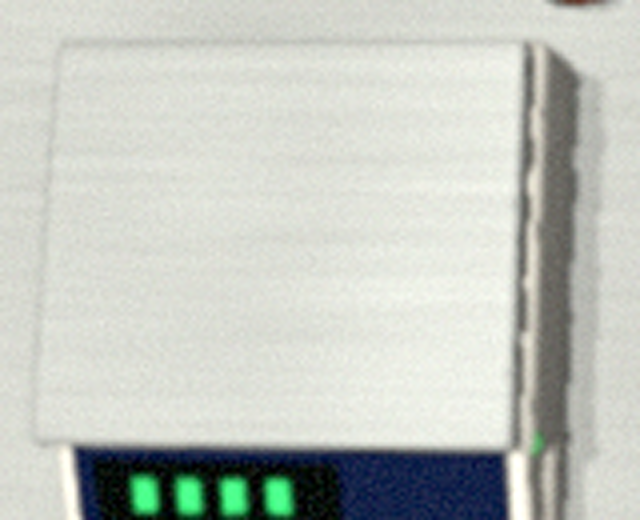

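View pics/c_side.png

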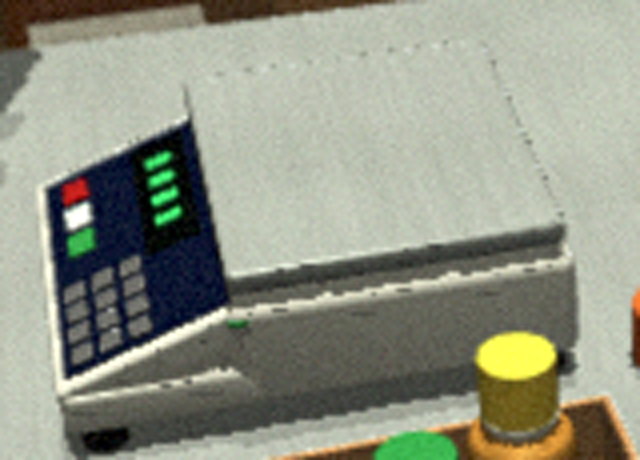

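```bash
python3 - <<'E'
from h import *
T=get_image("top");S=get_image("side")
q=np.array([[60,43],[525,43],[513,452],[37,442]])/4+[60,220]
qs=np.array([[490,42],[563,222],[230,278],[187,80]])/4+[170,100]
for a,b in zip(q,qs): print(tri(T,a,S,b))
for z in (105,):
    C=onz(T,q,z);D=onz(S,qs,z);print(C.round(1),C.mean(0).round(1),D.round(1),D.mean(0).round(1),[np.linalg.norm(C[i]-C[(i+1)%4]).round(1) for i in range(4)])
# tray: floor plane check inner corners
q=np.array([[72,72],[375,104],[362,472],[43,457]])/3+[420,220]
im=S["img"][355:480,205:420]
cv2.imwrite("pics/d.png",cv2.resize(im,None,fx=3,fy=3))
E
```

```text
(array([611.12187495, 471.83697244,  99.56955359]), np.float64(7.832932085118636))
(array([612.92959464, 242.55383894, 104.58668737]), np.float64(3.1712163743306276))
(array([426.34600787, 236.27354632, 103.6880262 ]), np.float64(5.479627943121858))
(array([421.2495239 , 459.85365576, 107.19017867]), np.float64(4.151810062007111))
[[606.2 468.8 105. ]
 [611.2 242.5 105. ]
 [423.7 236.1 105. ]
 [419.1 461.2 105. ]] [515.  352.1 105. ] [[613.6 462.2 105. ]
 [614.4 242.2 105. ]
 [429.1 233.9 105. ]
 [423.3 463.7 105. ]] [520.1 350.5 105. ] [np.float64(226.4), np.float64(187.7), np.float64(225.2), np.float64(187.3)]
```

View pics/d.png

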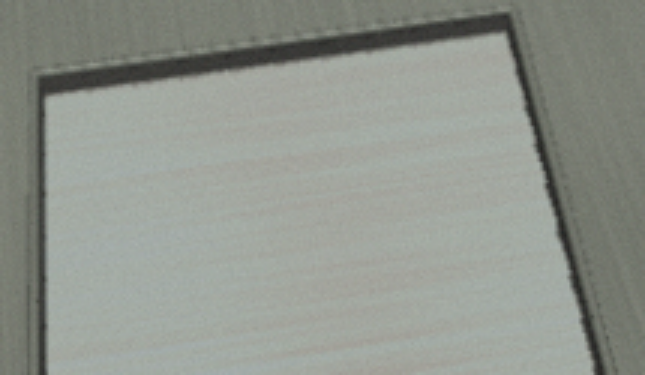

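The pan corners put its centre near (517,351) at z about 104. Carton yaw is about 3.1°. I'll turn the tool to yaw ≈93°, so that tool x is carton +y and tool y is carton +x.

Emit:
servo_tool(steps=[[0.65, 0, 0, 0, 0.12], [0.65, 0, 0, 0, 0.12], [0.65, 0, 0, 0, 0.12], [0.65, 0, 0, 0, 0.12], [0.65, 0, 0, 0, 0.12], [0.65, 0, 0, 0, 0.12], [0.65, 0, 0, 0, 0.12], [0.65, 0, 0, 0, 0.12]])

```text
time_s: 1.02
position: [264.6, 620.9, 205.5]
ee_rot: [-180.0, 0.0, 101.6]
ft_force: [0.1, 0.3, 0.2]
finger_gap: 0.65
```

```bash
cat >> h.py <<'E'
def go(x,y,z,s=None):
    s=s or observe(); p=s["position"]; a=np.radians(s["ee_rot"][2])
    dx,dy=x-p[0],y-p[1]
    tx=np.cos(a)*dx+np.sin(a)*dy; ty=np.sin(a)*dx-np.cos(a)*dy; tz=p[2]-z
    print("pos",p.round(2),"rot",s["ee_rot"].round(2),"tool shift mm:",np.round([tx,ty,tz],1),"yaw left rad(to 93.1):",round(float(np.radians(s["ee_rot"][2]-93.1)),4))
    return tx,ty,tz
E
python3 -c "
from h import *
go(566,-36,205)"
```

```text
pos [264.56 620.91 205.46] rot [-179.99    0.    101.57] tool shift mm: [-7.040e+02  1.635e+02  5.000e-01] yaw left rad(to 93.1): 0.1479
```

Emit:
servo_tool(steps=[[0.65, 0, 0, 0, 0.1], [0.65, 0, 0, 0, 0.048], [0.65, -0.02, 0.01, 0, 0], [0.65, -0.035, 0.014, 0, 0], [0.65, -0.035, 0.014, 0, 0], [0.65, -0.035, 0.014, 0, 0], [0.65, -0.035, 0.014, 0, 0], [0.65, -0.035, 0.014, 0, 0]])

```text
time_s: 1.68
position: [356.6, 429.4, 205.5]
ee_rot: [-180.0, -0.0, 93.4]
ft_force: [-0.2, 0.3, -0.1]
finger_gap: 0.649
```

```bash
python3 -c "
from h import *
go(566,-36,205);print(observe()['joints'])"
```

```text
pos [356.56 429.38 205.53] rot [-1.800e+02 -1.000e-02  9.344e+01] tool shift mm: [-477.1  181.1    0.5] yaw left rad(to 93.1): 0.006
[-74.72735385  13.89445537  21.14031224 108.1711522   -5.81417271
  58.95719851 -47.70388405]
```

Emit:
servo_tool(steps=[[0.65, -0.037, 0.014, 0, 0.006], [0.65, -0.037, 0.014, 0, 0], [0.65, -0.037, 0.014, 0, 0], [0.65, -0.037, 0.014, 0, 0], [0.65, -0.037, 0.014, 0, 0], [0.65, -0.037, 0.014, 0, 0], [0.65, -0.037, 0.014, 0, 0], [0.65, -0.037, 0.014, 0, 0]])

```text
time_s: 2.35
position: [484.6, 139.8, 205.8]
ee_rot: [180.0, -0.0, 93.1]
ft_force: [1.8, 0.8, 0.3]
finger_gap: 0.653
```

```bash
python3 -c "
from h import *
go(566,-36,205);print(observe()['joints'])"
```

```text
pos [484.56 139.84 205.82] rot [ 1.7997e+02 -4.0000e-02  9.3100e+01] tool shift mm: [-180.    71.8    0.8] yaw left rad(to 93.1): 0.0
[-52.61357923   8.75015746  32.71542145 115.04952646  -5.61932563
  57.65721662 -14.09119315]
```

Emit:
servo_tool(steps=[[0.65, -0.036, 0.0145, 0, 0], [0.65, -0.036, 0.0145, 0, 0], [0.65, -0.036, 0.0145, 0, 0], [0.65, -0.032, 0.0125, 0, 0], [0.65, -0.025, 0.01, 0, 0], [0.65, -0.015, 0.006, 0, 0], [0.65, 0, 0, 0, 0], [0.65, 0, 0, 0, 0]])

```text
time_s: 3.02
position: [565.7, -34.9, 205.4]
ee_rot: [-180.0, 0.0, 93.0]
ft_force: [0.1, 0.3, -0.7]
finger_gap: 0.652
```

```bash
python3 -c "
from h import *
go(566,-36,205);print(observe()['joints'])
d=get_image('wrist');cv2.imwrite('pics/e.png',d['img'])
print(proj(d,[[566,-36,129],[562.4,27.8,44],[558.9,91.8,129],[498.3,24.1,129]]))
"
```

```text
pos [565.73 -34.95 205.36] rot [-1.7999e+02  2.0000e-02  9.2980e+01] tool shift mm: [-1.1  0.2  0.4] yaw left rad(to 93.1): -0.002
[-34.16092835  16.69355041  38.11815909 107.80003465 -11.85776093
  59.48150259  11.8382421 ]
[[319.48806078 252.87849047]
 [319.0155384  153.62798647]
 [318.64851225  55.44023173]
 [221.61770961 160.83398712]]
```

View pics/e.png

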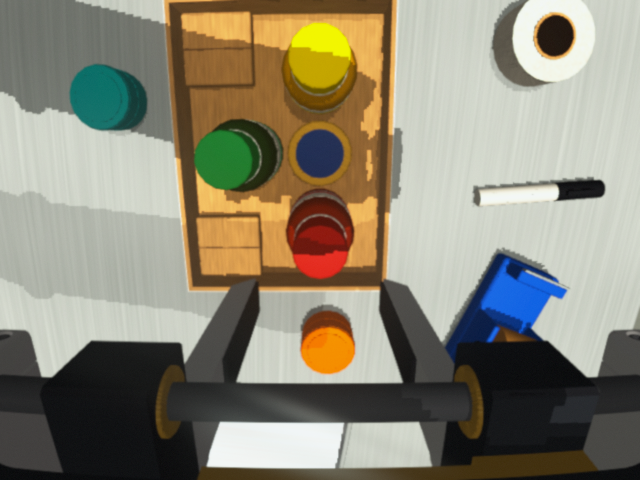

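```bash
cat >> h.py <<'E'
def circ(d,lo,hi,z,amin=300):
    out=[]
    for c in blobs(d["img"],lo,hi,amin):
        (x,y),r=cv2.minEnclosingCircle(c); e=cv2.fitEllipse(c)
        out.append((np.round([x,y,r],1),np.round(e[0],1),np.round(e[1],1),onz(d,[e[0]],z)[0].round(1)))
    return out
E
python3 -c "
from h import *
d=get_image('wrist')
h=cv2.cvtColor(d['img'],cv2.COLOR_BGR2HSV)
for p in [(320,40),(320,75),(320,104),(226,160),(255,165),(265,150),(320,245),(320,265),(320,153),(300,130)]: print(p,h[p[1],p[0]])
print(circ(d,(50,100,100),(75,255,255),129))
print(circ(d,(28,200,120),(32,255,255),129))
print(circ(d,(105,100,50),(125,255,255),44))
print(circ(d,(172,120,80),(3,255,255),129))
"
```

```text
(320, 40) [ 31 255 246]
(320, 75) [ 25 255 197]
(320, 104) [ 19 246 109]
(226, 160) [ 64 182 125]
(255, 165) [ 57 153  60]
(265, 150) [ 43 158  42]
(320, 245) [  2 211 111]
(320, 265) [  2 216 229]
(320, 153) [112 149  84]
(300, 130) [ 19 203 143]
[(array([223.5, 161. ,  29.8]), array([223.3, 160.9]), array([54.8, 58.6]), array([499.1,  25.1, 129. ]))]
[(array([321. ,  50. ,  29.8]), array([323.1,  40.6]), array([28.2, 62.4]), array([560.7, 101.8, 129. ]))]
[(array([505.8, 320.6,  66.7]), array([502.5, 307.5]), array([ 76.4, 117.5]), array([ 751.7, -108.7,   44. ])), (array([319.7, 154.5,  23.1]), array([319.7, 154.5]), array([44.7, 45.4]), array([562.7,  28.3,  44. ]))]
[(array([320. , 251. ,  28.4]), array([320.7, 252.6]), array([51.3, 54.1]), array([566.6, -34.6, 129. ]))]
```

The wrist picture agrees with the two-view points to about 1 mm (red cap at (320,251)). Descending on red.

Emit:
servo_tool(steps=[[0.65, -0.001, 0.0005, 0.02, 0], [0.65, 0, 0, 0.025, 0], [0.65, 0, 0, 0.02, 0], [0.65, 0, 0, 0.015, 0], [0.65, 0, 0, 0.012, 0], [0.65, 0, 0, 0.008, 0], [0.65, 0, 0, 0.005, 0], [0.65, 0, 0, 0.002, 0]])

```text
time_s: 3.78
position: [566.2, -34.8, 98.2]
ee_rot: [-180.0, -0.0, 93.1]
ft_force: [0.1, 0.2, -0.4]
finger_gap: 0.651
```

Emit:
servo_tool(steps=[[0.3, 0, 0, 0, 0], [0.3, 0, 0, 0, 0], [0.3, 0, 0, 0, 0], [0.3, 0, 0, 0, 0], [0.3, 0, 0, 0, 0], [0.3, 0, 0, 0, 0], [0.3, 0, 0, 0, 0], [0.3, 0, 0, 0, 0]])

```text
time_s: 4.45
position: [566.7, -35.2, 99.0]
ee_rot: [180.0, -0.0, 93.1]
ft_force: [-1.1, 0.8, 6.4]
finger_gap: 0.419
```

```bash
python3 -c "
from h import *
s=observe();go(555,-335,165);print(s['ft_force'],s['finger_gap'])
"
```

```text
pos [566.66 -35.24  99.03] rot [ 1.7995e+02 -1.0000e-02  9.3080e+01] tool shift mm: [-298.7  -27.8  -66. ] yaw left rad(to 93.1): -0.0003
[-1.11210418  0.83594674  6.44604245] 0.4194468303037234
```

Emit:
servo_tool(steps=[[0.3, 0, 0, -0.005, 0], [0.3, 0, 0, -0.015, 0], [0.3, 0, 0, -0.025, 0], [0.3, -0.005, 0, -0.025, 0], [0.3, -0.015, -0.001, -0.01, 0], [0.3, -0.025, -0.002, 0, 0], [0.3, -0.033, -0.003, 0, 0], [0.3, -0.033, -0.003, 0, 0]])

```text
time_s: 5.12
position: [563.0, -147.8, 178.6]
ee_rot: [180.0, -0.0, 93.2]
ft_force: [0.9, 0.0, -2.7]
finger_gap: 0.42
```

```bash
python3 -c "
from h import *
s=observe();go(555,-335,165);print(s['ft_force'],s['finger_gap'])
"
```

```text
pos [ 562.97 -147.76  178.58] rot [ 1.7998e+02 -1.0000e-02  9.3180e+01] tool shift mm: [-186.5  -18.3   13.6] yaw left rad(to 93.1): 0.0013
[ 0.91968727  0.02977857 -2.6686163 ] 0.41985149646420233
```

Emit:
servo_tool(steps=[[0.3, -0.034, -0.003, 0, 0.001], [0.3, -0.034, -0.003, 0, 0], [0.3, -0.034, -0.003, 0, 0], [0.3, -0.032, -0.003, 0, 0], [0.3, -0.026, -0.003, 0, 0], [0.3, -0.017, -0.002, 0, 0], [0.3, -0.009, -0.001, 0.005, 0], [0.3, 0, 0, 0.01, 0]])

```text
time_s: 5.78
position: [554.5, -336.1, 163.6]
ee_rot: [180.0, 0.1, 92.9]
ft_force: [0.7, -0.3, -2.4]
finger_gap: 0.42
```

```bash
python3 -c "
from h import *
s=observe();go(555,-335,98);print(s['ft_force'],s['finger_gap'],s['joints'])
"
```

```text
pos [ 554.45 -336.06  163.61] rot [1.7995e+02 9.0000e-02 9.2860e+01] tool shift mm: [ 1.   0.6 65.6] yaw left rad(to 93.1): -0.0042
[ 0.72235436 -0.32419071 -2.38279964] 0.41956603983914337 [ -2.51610297  28.34336239  38.55441241  99.67046362 -20.14670974
  58.98579671  46.06700454]
```

Emit:
servo_tool(steps=[[0.3, 0, 0, 0.01, 0], [0.3, 0, 0, 0.018, 0], [0.3, 0, 0, 0.015, 0], [0.3, 0, 0, 0.01, 0], [0.3, 0, 0, 0.006, 0], [0.3, 0, 0, 0.003, 0], [0.3, 0, 0, 0, 0], [0.3, 0, 0, 0, 0]])

```text
time_s: 6.45
position: [555.5, -333.1, 101.9]
ee_rot: [180.0, 0.0, 93.0]
ft_force: [0.4, -0.4, -1.3]
finger_gap: 0.421
```

```bash
python3 -c "
from h import *
s=observe();go(555,-335,98);print(s['ft_force'],s['finger_gap'])
T=get_image('top');S=get_image('side')
for a,b in [((80/3+420,78/3+220),(507/3+205,32/3+355)),((57/3+420,450/3+220),(45/3+205,95/3+355))]:
    print(tri(T,a,S,b))
cv2.imwrite('pics/f.png',S['img'])
"
```

```text
pos [ 555.48 -333.1   101.87] rot [1.7998e+02 1.0000e-02 9.3050e+01] tool shift mm: [-1.9 -0.6  3.9] yaw left rad(to 93.1): -0.001
[ 0.43068886 -0.39276806 -1.29679496] 0.42128035485285814
(array([ 610.35003064, -263.46230845,    7.39186866]), np.float64(0.4061426855962428))
(array([ 358.28983745, -243.60462235,    8.60762341]), np.float64(2.885627179683768))
```

View pics/f.png

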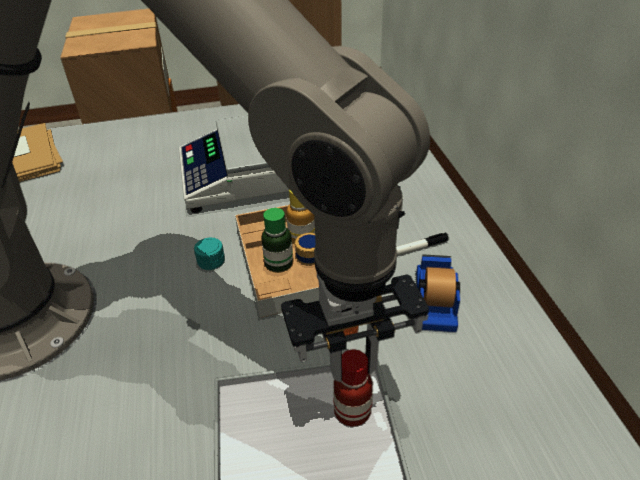

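The side view shows the red jar upright, just above the tray floor near (352,390). I'll lower it the last few mm by force.

Emit:
servo_tool(steps=[[0.3, 0, 0, 0.0005, 0], [0.3, 0, 0, 0.0005, 0], [0.3, 0, 0, 0.0005, 0], [0.3, 0, 0, 0.0005, 0], [0.3, 0, 0, 0.0005, 0], [0.3, 0, 0, 0.0005, 0], [0.3, 0, 0, 0.0003, 0], [0.3, 0, 0, 0, 0]])

```text
time_s: 7.22
position: [555.2, -333.2, 98.2]
ee_rot: [-180.0, 0.0, 93.0]
ft_force: [-0.2, 0.8, -2.2]
finger_gap: 0.42
```

Emit:
servo_tool(steps=[[0.3, 0, 0, 0.0005, 0], [0.3, 0, 0, 0, 0], [0.3, 0, 0, 0, 0], [0.3, 0, 0, 0, 0], [0.3, 0, 0, 0, 0], [0.3, 0, 0, 0, 0], [0.3, 0, 0, 0, 0], [0.3, 0, 0, 0, 0]])

```text
time_s: 7.88
position: [555.2, -333.4, 98.1]
ee_rot: [180.0, 0.0, 93.0]
ft_force: [-1.9, 1.5, 4.8]
finger_gap: 0.422
```

Emit:
servo_tool(steps=[[0.65, 0, 0, 0, 0], [0.65, 0, 0, 0, 0], [0.65, 0, 0, 0, 0], [0.65, 0, 0, 0, 0], [0.65, 0, 0, -0.005, 0], [0.65, 0, 0, -0.015, 0], [0.65, 0, 0, -0.03, 0], [0.65, 0, 0, -0.03, 0]])

```text
time_s: 8.55
position: [554.5, -333.0, 178.3]
ee_rot: [-179.9, -0.0, 93.0]
ft_force: [1.2, 0.7, 0.6]
finger_gap: 0.647
```

```bash
python3 -c "
from h import *
s=observe();go(498.4,24.3,170);print(s['ft_force'],s['finger_gap'])
"
```

```text
pos [ 554.53 -333.04  178.26] rot [-1.7989e+02 -2.0000e-02  9.3010e+01] tool shift mm: [359.8 -37.3   8.3] yaw left rad(to 93.1): -0.0015
[1.20847895 0.67231297 0.58175387] 0.6467743537778955
```

Emit:
servo_tool(steps=[[0.65, 0.02, -0.002, 0, 0], [0.65, 0.03, -0.003, 0, 0], [0.65, 0.038, -0.004, 0, 0], [0.65, 0.038, -0.004, 0, 0], [0.65, 0.038, -0.004, 0, 0], [0.65, 0.038, -0.004, 0, 0], [0.65, 0.038, -0.004, 0, 0], [0.65, 0.038, -0.004, 0, 0]])

```text
time_s: 9.22
position: [511.0, -55.5, 178.1]
ee_rot: [180.0, -0.0, 93.0]
ft_force: [0.5, -0.7, 0.9]
finger_gap: 0.656
```

Emit:
servo_tool(steps=[[0.65, 0.036, -0.004, 0, 0], [0.65, 0.026, -0.003, 0, 0], [0.65, 0.014, -0.001, 0, 0], [0.65, 0.006, 0, 0, 0], [0.65, 0, 0, 0.005, 0], [0.65, 0, 0, 0.01, 0], [0.65, 0, 0, 0, 0], [0.65, 0, 0, 0, 0]])

```text
time_s: 9.88
position: [498.8, 22.8, 161.9]
ee_rot: [-179.9, 0.1, 92.9]
ft_force: [0.3, 0.5, -0.2]
finger_gap: 0.648
```

```bash
python3 -c "
from h import *
s=observe();go(498.4,24.3,98.5);print(s['ft_force'],s['finger_gap'])
d=get_image('wrist');print(circ(d,(50,100,100),(75,255,255),129));cv2.imwrite('pics/g.png',d['img'])
"
```

```text
pos [498.81  22.79 161.88] rot [-1.7991e+02  6.0000e-02  9.2910e+01] tool shift mm: [ 1.5 -0.3 63.4] yaw left rad(to 93.1): -0.0033
[ 0.27847351  0.46324099 -0.19438217] 0.6477421695992117
[(array([320.5, 284. ,  27.7]), array([321., 290.]), array([16.3, 57.4]), array([500.4,  12.1, 129. ])), (array([322.5, 251.5,  24.9]), array([324.7, 247.3]), array([14.7, 48.7]), array([501.1,  38.8, 129. ]))]
```

View pics/g.png

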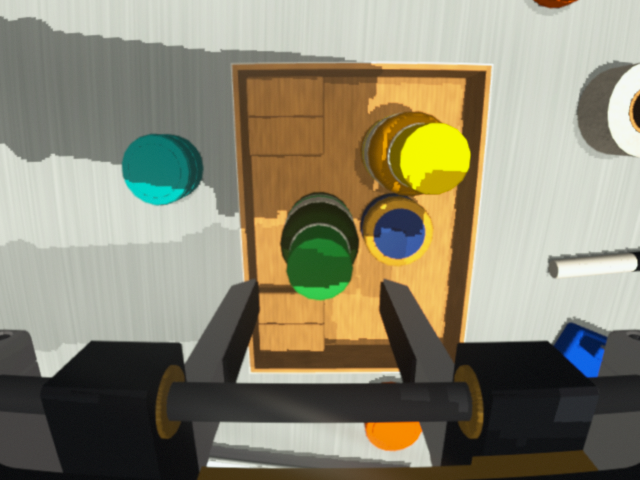

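The green cap sits at (320,265), centred between the fingers.

Emit:
servo_tool(steps=[[0.65, 0.0015, -0.0005, 0.008, 0], [0.65, 0, 0, 0.015, 0], [0.65, 0, 0, 0.015, 0], [0.65, 0, 0, 0.012, 0], [0.65, 0, 0, 0.008, 0], [0.65, 0, 0, 0.004, 0], [0.65, 0, 0, 0.0015, 0], [0.65, 0, 0, 0, 0]])

```text
time_s: 10.6
position: [498.7, 25.6, 99.2]
ee_rot: [-180.0, 0.0, 93.0]
ft_force: [0.1, 0.0, 0.5]
finger_gap: 0.65
```

Emit:
servo_tool(steps=[[0.65, 0, 0, 0, 0], [0.3, 0, 0, 0, 0], [0.3, 0, 0, 0, 0], [0.3, 0, 0, 0, 0], [0.3, 0, 0, 0, 0], [0.3, 0, 0, 0, 0], [0.3, 0, 0, 0, 0], [0.3, 0, 0, 0, 0]])

```text
time_s: 11.27
position: [498.8, 25.9, 99.4]
ee_rot: [180.0, -0.0, 93.0]
ft_force: [-0.7, 0.1, 6.0]
finger_gap: 0.421
```

```bash
python3 -c "
from h import *
s=observe();go(395,-335,175);print(s['ft_force'],s['finger_gap'])
"
```

```text
pos [498.83  25.91  99.42] rot [ 1.7998e+02 -1.0000e-02  9.3040e+01] tool shift mm: [-354.9 -122.8  -75.6] yaw left rad(to 93.1): -0.0011
[-0.74218995  0.11894921  5.98074336] 0.421111880435562
```

Emit:
servo_tool(steps=[[0.3, 0, 0, -0.005, 0], [0.3, 0, 0, -0.015, 0], [0.3, 0, 0, -0.025, 0], [0.3, -0.005, -0.002, -0.02, 0], [0.3, -0.015, -0.005, -0.01, 0], [0.3, -0.025, -0.009, 0, 0], [0.3, -0.033, -0.011, 0, 0], [0.3, -0.033, -0.011, 0, 0]])

```text
time_s: 11.93
position: [465.5, -88.4, 174.2]
ee_rot: [-180.0, -0.0, 93.1]
ft_force: [1.6, -1.0, -2.3]
finger_gap: 0.413
```

Emit:
servo_tool(steps=[[0.3, -0.033, -0.011, 0, 0], [0.3, -0.033, -0.011, 0, 0], [0.3, -0.033, -0.011, 0, 0], [0.3, -0.033, -0.011, 0, 0], [0.3, -0.033, -0.011, 0, 0], [0.3, -0.033, -0.011, 0, 0], [0.3, -0.025, -0.009, 0, 0], [0.3, -0.015, -0.006, 0, 0]])

```text
time_s: 12.6
position: [395.9, -332.3, 174.1]
ee_rot: [-180.0, 0.0, 92.9]
ft_force: [0.0, 0.2, -2.9]
finger_gap: 0.415
```

```bash
python3 -c "
from h import *
s=observe();go(395,-335,101);print(s['ft_force'],s['finger_gap'])
"
```

```text
pos [ 395.87 -332.29  174.14] rot [-1.7996e+02  4.0000e-02  9.2850e+01] tool shift mm: [-2.7 -1.  73.1] yaw left rad(to 93.1): -0.0043
[ 0.01900621  0.15087146 -2.9273807 ] 0.4151985711813268
```

Emit:
servo_tool(steps=[[0.3, 0, 0, 0.01, 0], [0.3, 0, 0, 0.018, 0], [0.3, 0, 0, 0.018, 0], [0.3, 0, 0, 0.013, 0], [0.3, 0, 0, 0.008, 0], [0.3, 0, 0, 0.005, 0], [0.3, 0, 0, 0.002, 0], [0.3, 0, 0, 0, 0]])

```text
time_s: 13.27
position: [398.1, -329.0, 100.2]
ee_rot: [-180.0, -0.0, 93.0]
ft_force: [-1.0, -0.3, -1.8]
finger_gap: 0.425
```

Emit:
servo_tool(steps=[[0.3, 0, 0, 0.0005, 0], [0.3, 0, 0, 0.0005, 0], [0.3, 0, 0, 0.0005, 0], [0.3, 0, 0, 0.0003, 0], [0.3, 0, 0, 0, 0], [0.3, 0, 0, 0, 0], [0.3, 0, 0, 0, 0], [0.3, 0, 0, 0, 0]])

```text
time_s: 13.93
position: [398.3, -329.0, 98.5]
ee_rot: [180.0, 0.0, 93.0]
ft_force: [-1.0, 0.8, -1.3]
finger_gap: 0.42
```

Emit:
servo_tool(steps=[[0.3, 0, 0, 0.0005, 0], [0.3, 0, 0, 0.0003, 0], [0.3, 0, 0, 0, 0], [0.3, 0, 0, 0, 0], [0.3, 0, 0, 0, 0], [0.3, 0, 0, 0, 0], [0.3, 0, 0, 0, 0], [0.3, 0, 0, 0, 0]])

```text
time_s: 14.6
position: [398.4, -329.3, 98.4]
ee_rot: [180.0, -0.0, 93.0]
ft_force: [-5.2, 3.4, 18.7]
finger_gap: 0.418
```

Emit:
servo_tool(steps=[[0.65, 0, 0, 0, 0], [0.65, 0, 0, 0, 0], [0.65, 0, 0, 0, 0], [0.65, 0, 0, 0, 0], [0.65, 0, 0, -0.005, 0], [0.65, 0, 0, -0.015, 0], [0.65, 0, 0, -0.03, 0], [0.65, 0, 0, -0.03, 0]])

```text
time_s: 15.27
position: [397.3, -329.0, 178.3]
ee_rot: [-179.9, -0.0, 93.0]
ft_force: [1.7, 0.6, -0.3]
finger_gap: 0.649
```

```bash
python3 -c "
from h import *
s=observe();go(559,91.8,175);print(s['ft_force'],s['finger_gap'])
d=get_image('side');cv2.imwrite('pics/i.png',d['img'])
"
```

```text
pos [ 397.3  -328.99  178.26] rot [-1.7986e+02 -2.0000e-02  9.2980e+01] tool shift mm: [411.8 183.4   3.3] yaw left rad(to 93.1): -0.002
[ 1.70321475  0.56258065 -0.30610767] 0.6489844736277318
```

View pics/i.png

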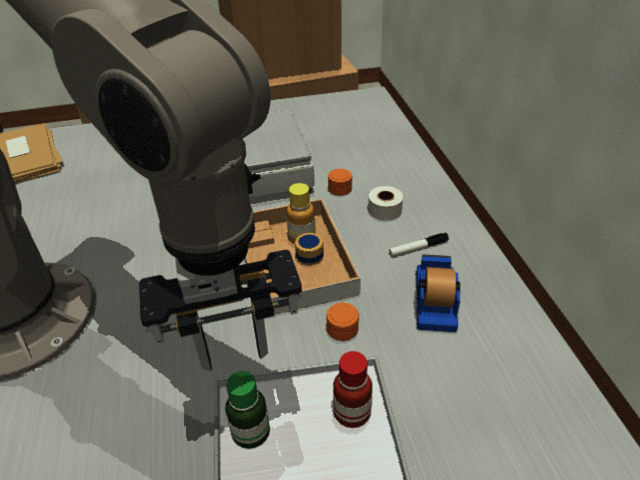

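Both the green jar (248,410) and the red jar (352,390) stand in the tray. Next is yellow.

Emit:
servo_tool(steps=[[0.65, 0.02, 0.009, 0, 0], [0.65, 0.03, 0.013, 0, 0], [0.65, 0.036, 0.016, 0, 0], [0.65, 0.036, 0.016, 0, 0], [0.65, 0.036, 0.016, 0, 0], [0.65, 0.036, 0.016, 0, 0], [0.65, 0.036, 0.016, 0, 0], [0.65, 0.036, 0.016, 0, 0]])

```text
time_s: 15.98
position: [502.4, -55.1, 178.1]
ee_rot: [180.0, -0.0, 93.0]
ft_force: [0.8, 0.3, 0.9]
finger_gap: 0.648
```

Emit:
servo_tool(steps=[[0.65, 0.036, 0.016, 0, 0], [0.65, 0.036, 0.016, 0, 0], [0.65, 0.03, 0.0135, 0, 0], [0.65, 0.023, 0.0105, 0, 0], [0.65, 0.013, 0.006, 0, 0], [0.65, 0.008, 0.003, 0, 0], [0.65, 0, 0, 0, 0], [0.65, 0, 0, 0, 0]])

```text
time_s: 16.65
position: [558.9, 90.7, 177.6]
ee_rot: [-180.0, 0.0, 93.0]
ft_force: [0.3, -1.1, -0.8]
finger_gap: 0.653
```

```bash
python3 -c "
from h import *
s=observe();go(559,91.8,98.8);print(s['ft_force'],s['finger_gap'])
d=get_image('wrist');cv2.imwrite('pics/j.png',d['img']);print(proj(d,[[559,91.8,129]]),circ(d,(22,180,110),(34,255,255),129))
"
```

```text
pos [558.9   90.69 177.59] rot [-1.7998e+02  3.0000e-02  9.2970e+01] tool shift mm: [ 1.1  0.2 78.8] yaw left rad(to 93.1): -0.0023
[ 0.25381979 -1.13297592 -0.78672895] 0.652525228874009
[[319.42565847 262.73177592]] [(array([318.8, 265.2,  34.8]), array([319.7, 261.1]), array([59.1, 62.5]), array([559.1,  92.9, 129. ]))]
```

View pics/j.png

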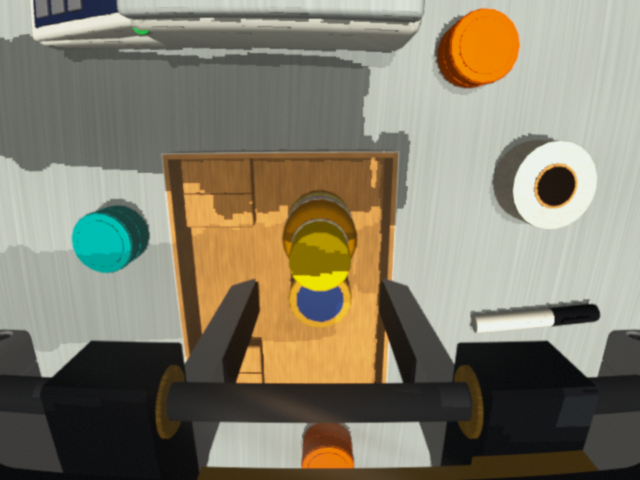

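The yellow cap is at (320,262), as predicted. Descending with a 1 mm shift in y.

Emit:
servo_tool(steps=[[0.65, 0.001, 0, 0.01, 0], [0.65, 0, 0, 0.02, 0], [0.65, 0, 0, 0.018, 0], [0.65, 0, 0, 0.014, 0], [0.65, 0, 0, 0.009, 0], [0.65, 0, 0, 0.005, 0], [0.65, 0, 0, 0.0025, 0], [0.65, 0, 0, 0, 0]])

```text
time_s: 17.37
position: [559.1, 92.7, 99.0]
ee_rot: [-180.0, 0.0, 93.0]
ft_force: [-0.7, 0.7, -0.4]
finger_gap: 0.651
```

Emit:
servo_tool(steps=[[0.65, 0, 0, 0, 0], [0.3, 0, 0, 0, 0], [0.3, 0, 0, 0, 0], [0.3, 0, 0, 0, 0], [0.3, 0, 0, 0, 0], [0.3, 0, 0, 0, 0], [0.3, 0, 0, 0, 0], [0.3, 0, 0, 0, 0]])

```text
time_s: 18.03
position: [559.3, 93.2, 99.4]
ee_rot: [180.0, -0.0, 93.0]
ft_force: [-0.8, -0.2, 6.6]
finger_gap: 0.424
```

```bash
python3 -c "
from h import *
s=observe();go(476,-332,175);print(s['ft_force'],s['finger_gap'])
"
```

```text
pos [559.31  93.24  99.36] rot [ 1.7998e+02 -2.0000e-02  9.3040e+01] tool shift mm: [-420.2 -105.7  -75.6] yaw left rad(to 93.1): -0.0011
[-0.82308141 -0.18784813  6.64118564] 0.42417133023746634
```

Emit:
servo_tool(steps=[[0.3, 0, 0, -0.005, 0], [0.3, 0, 0, -0.015, 0], [0.3, 0, 0, -0.025, 0], [0.3, -0.005, -0.001, -0.02, 0], [0.3, -0.015, -0.004, -0.01, 0], [0.3, -0.025, -0.006, 0, 0], [0.3, -0.034, -0.0085, 0, 0], [0.3, -0.034, -0.0085, 0, 0]])

```text
time_s: 18.7
position: [536.3, -22.7, 174.0]
ee_rot: [-180.0, -0.0, 93.1]
ft_force: [0.2, -1.1, -1.1]
finger_gap: 0.418
```

Emit:
servo_tool(steps=[[0.3, -0.034, -0.0086, 0, 0], [0.3, -0.034, -0.0086, 0, 0], [0.3, -0.034, -0.0086, 0, 0], [0.3, -0.034, -0.0086, 0, 0], [0.3, -0.034, -0.0086, 0, 0], [0.3, -0.034, -0.0086, 0, 0], [0.3, -0.034, -0.0086, 0, 0], [0.3, -0.03, -0.0076, 0, 0]])

```text
time_s: 19.37
position: [481.8, -295.2, 174.0]
ee_rot: [-180.0, 0.0, 93.0]
ft_force: [0.7, 0.0, -0.8]
finger_gap: 0.418
```

```bash
python3 -c "
from h import *
s=observe();go(476,-332,99);print(s['ft_force'],s['finger_gap'])
"
```

```text
pos [ 481.78 -295.16  173.99] rot [-1.7998e+02  1.0000e-02  9.2960e+01] tool shift mm: [-36.5  -7.7  75. ] yaw left rad(to 93.1): -0.0024
[ 0.73083808  0.03364728 -0.81302873] 0.4179142868622836
```

Emit:
servo_tool(steps=[[0.3, -0.018, -0.004, 0, 0], [0.3, -0.012, -0.0025, 0.005, 0], [0.3, -0.006, -0.001, 0.012, 0], [0.3, 0, 0, 0.018, 0], [0.3, 0, 0, 0.018, 0], [0.3, 0, 0, 0.012, 0], [0.3, 0, 0, 0.006, 0], [0.3, 0, 0, 0.002, 0]])

```text
time_s: 20.03
position: [477.4, -328.3, 99.9]
ee_rot: [-179.9, -0.0, 93.0]
ft_force: [-0.1, -0.3, -0.8]
finger_gap: 0.418
```

Emit:
servo_tool(steps=[[0.3, 0, 0, 0.0005, 0], [0.3, 0, 0, 0.0005, 0], [0.3, 0, 0, 0.0005, 0], [0.3, 0, 0, 0.0003, 0], [0.3, 0, 0, 0, 0], [0.3, 0, 0, 0, 0], [0.3, 0, 0, 0, 0], [0.3, 0, 0, 0, 0]])

```text
time_s: 20.7
position: [478.1, -328.8, 99.4]
ee_rot: [180.0, 0.0, 93.0]
ft_force: [-0.2, -0.5, -2.0]
finger_gap: 0.419
```

Emit:
servo_tool(steps=[[0.3, 0, 0, 0.0005, 0], [0.3, 0, 0, 0.0004, 0], [0.3, 0, 0, 0, 0], [0.3, 0, 0, 0, 0], [0.3, 0, 0, 0, 0], [0.3, 0, 0, 0, 0], [0.3, 0, 0, 0, 0], [0.3, 0, 0, 0, 0]])

```text
time_s: 21.37
position: [478.1, -328.8, 98.4]
ee_rot: [-180.0, 0.0, 93.0]
ft_force: [-0.1, 0.5, -0.9]
finger_gap: 0.419
```

Emit:
servo_tool(steps=[[0.3, 0, 0, 0.0003, 0], [0.3, 0, 0, 0, 0], [0.3, 0, 0, 0, 0], [0.3, 0, 0, 0, 0], [0.3, 0, 0, 0, 0], [0.3, 0, 0, 0, 0], [0.3, 0, 0, 0, 0], [0.3, 0, 0, 0, 0]])

```text
time_s: 22.03
position: [478.1, -328.9, 98.4]
ee_rot: [180.0, 0.0, 93.0]
ft_force: [-1.1, 0.5, 5.7]
finger_gap: 0.421
```

Emit:
servo_tool(steps=[[0.65, 0, 0, 0, 0], [0.65, 0, 0, 0, 0], [0.65, 0, 0, 0, 0], [0.65, 0, 0, 0, 0], [0.65, 0, 0, -0.005, 0], [0.65, 0, 0, -0.015, 0], [0.65, 0, 0, -0.03, 0], [0.65, 0, 0, -0.03, 0]])

```text
time_s: 22.7
position: [477.3, -328.7, 178.7]
ee_rot: [-179.9, -0.0, 93.0]
ft_force: [0.7, 0.3, -0.1]
finger_gap: 0.647
```

```bash
python3 -c "
from h import *
s=observe();go(562.5,28,140);print(s['ft_force'],s['finger_gap'])
"
```

```text
pos [ 477.27 -328.71  178.74] rot [-1.7988e+02 -2.0000e-02  9.3000e+01] tool shift mm: [351.7 103.8  38.7] yaw left rad(to 93.1): -0.0017
[ 0.67121021  0.34731576 -0.1286754 ] 0.6474382996151814
```

Emit:
servo_tool(steps=[[0.65, 0.02, 0.006, 0, 0], [0.65, 0.03, 0.009, 0, 0], [0.65, 0.037, 0.011, 0, 0], [0.65, 0.037, 0.011, 0, 0], [0.65, 0.037, 0.011, 0, 0], [0.8, 0.037, 0.011, 0, 0], [0.8, 0.037, 0.011, 0, 0], [0.8, 0.037, 0.011, 0, 0]])

```text
time_s: 23.37
position: [544.7, -51.0, 178.6]
ee_rot: [180.0, -0.0, 93.0]
ft_force: [0.7, 0.3, 0.1]
finger_gap: 0.79
```

Emit:
servo_tool(steps=[[0.8, 0.034, 0.01, 0, 0], [0.8, 0.025, 0.007, 0, 0], [0.8, 0.014, 0.004, 0.005, 0], [0.8, 0.007, 0.002, 0.012, 0], [0.8, 0, 0, 0.012, 0], [0.8, 0, 0, 0.008, 0], [0.8, 0, 0, 0, 0], [0.8, 0, 0, 0, 0]])

```text
time_s: 24.03
position: [562.7, 26.2, 140.5]
ee_rot: [-179.9, 0.1, 92.9]
ft_force: [-0.2, 0.2, -0.5]
finger_gap: 0.801
```

```bash
python3 -c "
from h import *
s=observe();go(562.5,28,14);print(s['ft_force'],s['finger_gap'])
d=get_image('wrist');cv2.imwrite('pics/k.png',d['img']);print(proj(d,[[562.5,28,44]]),circ(d,(105,80,30),(125,255,255),44))
T=get_image('top');cv2.imwrite('pics/k2.png',T['img'])
"
```

```text
pos [562.67  26.25 140.46] rot [-1.7992e+02  5.0000e-02  9.2890e+01] tool shift mm: [ 1.800e+00 -1.000e-01  1.265e+02] yaw left rad(to 93.1): -0.0037
[-0.20749668  0.15611922 -0.4665853 ] 0.8005037449179107
[[319.18745167 241.1281222 ]] [(array([319.2, 241.2,  26.9]), array([319.6, 240.6]), array([51.2, 51.9]), array([562.8,  28.4,  44. ]))]
```

View pics/k.png

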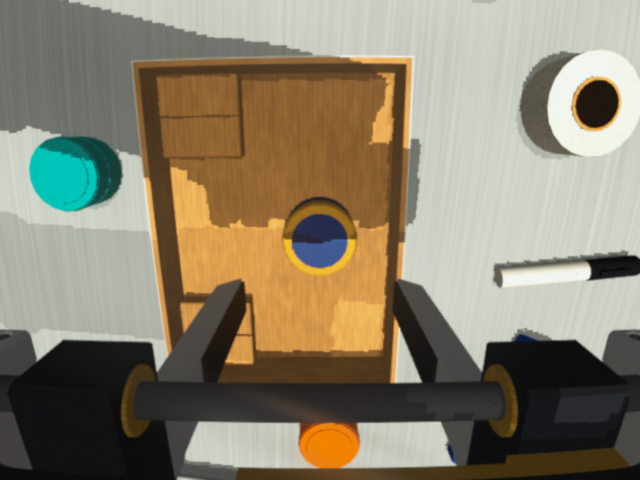

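View pics/k2.png

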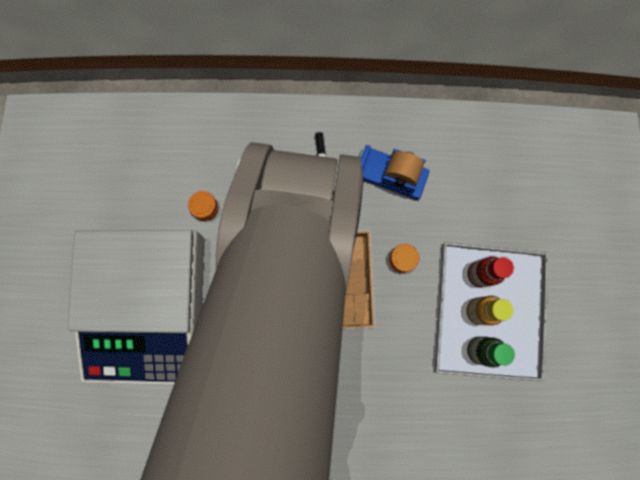

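All three jars stand in the tray (caps at (503,268), (501,310), (504,355) in the top view). The tin disc at (320,241) matches from three viewpoints with its lid at z=44.

Emit:
servo_tool(steps=[[0.8, 0.001, 0, 0.01, 0], [0.8, 0, 0, 0.02, 0], [0.8, 0, 0, 0.025, 0], [0.8, 0, 0, 0.025, 0], [0.8, 0, 0, 0.018, 0], [0.8, 0, 0, 0.012, 0], [0.8, 0, 0, 0.006, 0], [0.8, 0, 0, 0, 0]])

```text
time_s: 24.8
position: [562.8, 28.9, 24.2]
ee_rot: [-179.9, 0.0, 93.0]
ft_force: [-0.7, 0.3, -0.0]
finger_gap: 0.798
```

```bash
python3 -c "
from h import *
s=observe();go(562.6,28.2,12);print(s['ft_force'],s['finger_gap'])
"
```

```text
pos [562.79  28.93  24.18] rot [-1.7993e+02  3.0000e-02  9.3020e+01] tool shift mm: [-0.7 -0.2 12.2] yaw left rad(to 93.1): -0.0014
[-0.6973975   0.33710285 -0.00727229] 0.7980904093861599
```

Emit:
servo_tool(steps=[[0.8, -0.0005, 0, 0.005, 0], [0.8, 0, 0, 0.004, 0], [0.8, 0, 0, 0.003, 0], [0.8, 0, 0, 0, 0], [0.8, 0, 0, 0, 0], [0.4, 0, 0, 0, 0], [0.4, 0, 0, 0, 0], [0.4, 0, 0, 0, 0]])

```text
time_s: 25.47
position: [563.4, 28.8, 13.3]
ee_rot: [180.0, -0.0, 93.0]
ft_force: [0.8, -0.4, 0.3]
finger_gap: 0.621
```

Emit:
servo_tool(steps=[[0.4, 0, 0, 0, 0], [0.4, 0, 0, 0, 0], [0.4, 0, 0, 0, 0], [0.4, 0, 0, 0, 0], [0.4, 0, 0, -0.002, 0], [0.4, 0, 0, -0.01, 0], [0.4, 0, 0, -0.02, 0], [0.4, 0, 0, -0.02, 0]])

```text
time_s: 26.13
position: [562.7, 28.3, 65.7]
ee_rot: [-179.9, 0.0, 93.0]
ft_force: [-0.3, 0.3, -2.3]
finger_gap: 0.586
```

```bash
python3 -c "
from h import *
s=observe();go(517,351.3,180);print(s['ft_force'],s['finger_gap'])
"
```

```text
pos [562.66  28.35  65.72] rot [-1.7991e+02  4.0000e-02  9.3010e+01] tool shift mm: [ 324.9  -28.6 -114.3] yaw left rad(to 93.1): -0.0016
[-0.25826424  0.31998122 -2.32262846] 0.5856287673571757
```

Emit:
servo_tool(steps=[[0.4, 0, 0, -0.025, 0], [0.4, 0, 0, -0.03, 0], [0.4, 0, 0, -0.03, 0], [0.4, 0.01, -0.001, -0.02, 0], [0.4, 0.02, -0.002, -0.01, 0], [0.4, 0.03, -0.003, 0, 0], [0.4, 0.035, -0.004, 0, 0], [0.4, 0.035, -0.004, 0, 0]])

```text
time_s: 26.8
position: [542.0, 158.6, 181.1]
ee_rot: [180.0, -0.0, 92.9]
ft_force: [0.5, -0.3, -2.3]
finger_gap: 0.593
```

Emit:
servo_tool(steps=[[0.4, 0.035, -0.004, 0, 0], [0.4, 0.03, -0.003, 0, 0], [0.4, 0.02, -0.002, 0, 0], [0.4, 0.01, -0.001, 0, 0], [0.4, 0, 0, 0, 0], [0.4, 0, 0, 0, 0], [0.4, 0, 0, 0, 0], [0.4, 0, 0, 0, 0]])

```text
time_s: 27.47
position: [527.8, 250.4, 180.3]
ee_rot: [180.0, 0.0, 92.9]
ft_force: [0.4, -0.5, -2.4]
finger_gap: 0.586
```

```bash
python3 -c "
from h import *
s=observe();go(517,351.3,175);print(s['ft_force'],s['finger_gap'])
d=get_image('wrist');cv2.imwrite('pics/l.png',d['img']);print(proj(d,[[517,351.3,105]]))
import pickle;pickle.dump(d,open('l.pkl','wb'))
"
```

```text
pos [527.82 250.35 180.28] rot [1.80e+02 2.00e-02 9.29e+01] tool shift mm: [101.4  -5.7   5.3] yaw left rad(to 93.1): -0.0035
[ 0.38764668 -0.48364319 -2.37004493] 0.586200037933178
[[309.9157592   98.11637675]]
```

View pics/l.png

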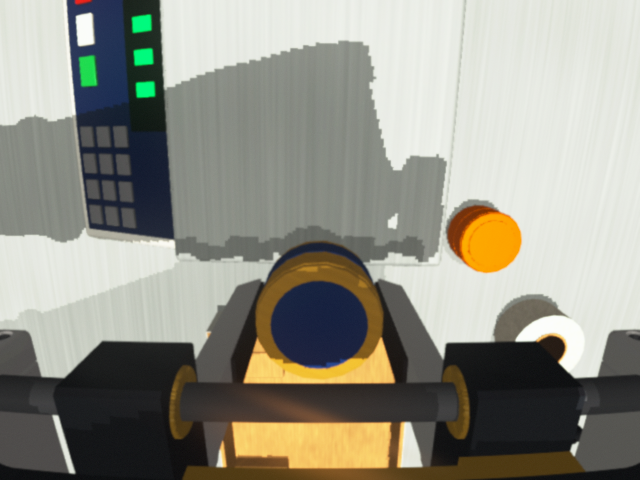

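```bash
python3 -c "
from h import *
import pickle;d=pickle.load(open('l.pkl','rb'))
im=cv2.convertScaleAbs(d['img'][0:290,140:490],alpha=.9);cv2.imwrite('pics/m.png',cv2.resize(im,None,fx=2,fy=2))
print(onz(d,[[163,100],[172,215],[178,262],[438,263],[463,0],[452,100]],105).round(1))
"
```

```text
[[423.1 346.7 105. ]
 [425.9 271.7 105. ]
 [428.4 237.8 105. ]
 [612.1 246.2 105. ]
 [607.5 414.9 105. ]
 [607.3 355.5 105. ]]
```

View pics/m.png

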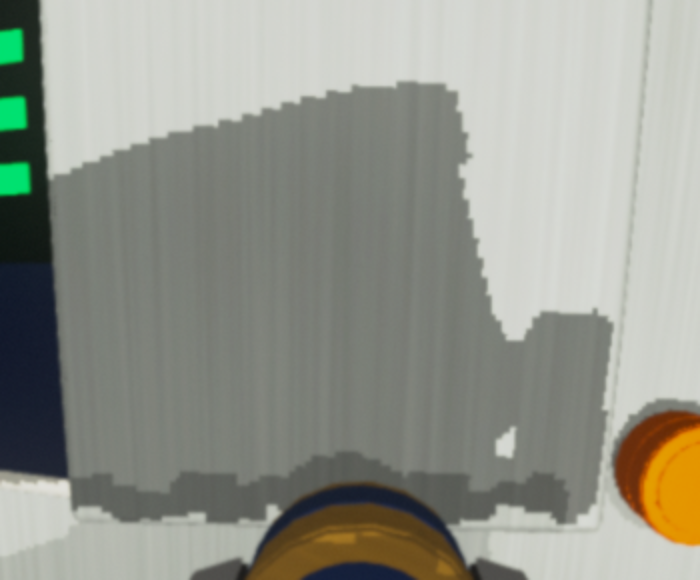

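```bash
python3 -c "
from h import *
import pickle;d=pickle.load(open('l.pkl','rb'))
P=onz(d,[[176,260.5],[440,264.5],[161,10],[165,90],[465,5],[456,80]],105);print(P.round(1))
a,b=P[0,:2],P[1,:2];print(np.linalg.norm(a-b),np.degrees(np.arctan2(*(b-a)[::-1])))
for yaw in (1,1.8,2.6):
  u=np.array([np.cos(np.radians(yaw)),np.sin(np.radians(yaw))]);n=np.array([-u[1],u[0]]);print(yaw,(a+b)/2+n*115)
"
```

```text
[[427.  238.9 105. ]
 [613.7 245.2 105. ]
 [423.3 400.3 105. ]
 [424.7 352.9 105. ]
 [609.  412.2 105. ]
 [608.4 367.8 105. ]]
186.83439548710973 1.936730312555026
1 [518.36336755 357.01989141]
1.8 [516.75815699 356.98066091]
2.6 [515.15365065 356.919022  ]
```

Emit:
servo_tool(steps=[[0.4, 0.012, -0.001, 0, 0], [0.4, 0.024, -0.001, 0, 0], [0.4, 0.03, -0.002, 0, 0], [0.4, 0.022, -0.001, 0, 0], [0.4, 0.011, -0.001, 0.005, 0], [0.4, 0.004, 0, 0.015, 0], [0.4, 0, 0, 0.015, 0], [0.4, 0, 0, 0.01, 0]])

```text
time_s: 28.18
position: [515.4, 354.6, 133.5]
ee_rot: [-179.9, 0.1, 93.0]
ft_force: [0.8, -0.8, -3.1]
finger_gap: 0.592
```

Emit:
servo_tool(steps=[[0.4, 0, 0, 0.007, 0], [0.4, 0, 0, 0.004, 0], [0.4, 0, 0, 0.002, 0], [0.4, 0, 0, 0, 0], [0.4, 0, 0, 0, 0], [0.4, 0, 0, 0, 0], [0.4, 0, 0, 0, 0], [0.4, 0, 0, 0, 0]])

```text
time_s: 28.85
position: [516.1, 354.8, 122.4]
ee_rot: [180.0, -0.0, 93.0]
ft_force: [0.4, 0.1, -2.4]
finger_gap: 0.592
```

```bash
python3 -c "
from h import *
s=observe();go(517,353,114.3);print(s['ft_force'],s['finger_gap'])
d=get_image('top');cv2.imwrite('pics/n.png',d['img'])
"
```

```text
pos [516.07 354.81 122.44] rot [ 1.7998e+02 -2.0000e-02  9.3040e+01] tool shift mm: [-1.9  0.8  8.1] yaw left rad(to 93.1): -0.0011
[ 0.36843147  0.13468305 -2.39497746] 0.5921672165913802
```

View pics/n.png

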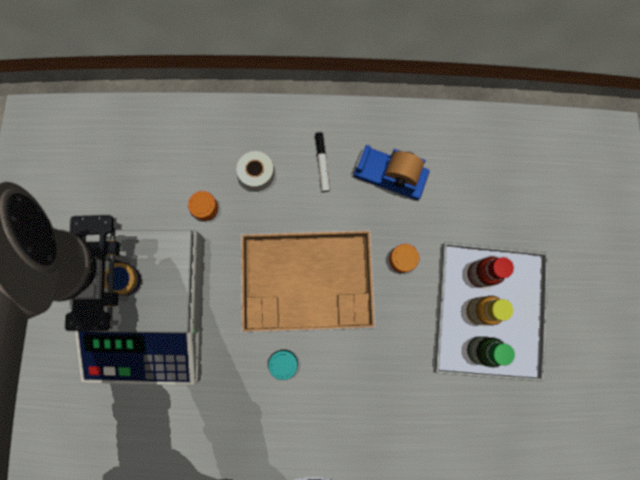

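The top view shows the tin at about (123,278), above the middle of the pan. Lowering it slowly.

Emit:
servo_tool(steps=[[0.4, -0.001, 0.0005, 0.002, 0], [0.4, 0, 0, 0.002, 0], [0.4, 0, 0, 0.001, 0], [0.4, 0, 0, 0.0005, 0], [0.4, 0, 0, 0.0005, 0], [0.4, 0, 0, 0, 0], [0.4, 0, 0, 0, 0], [0.4, 0, 0, 0, 0]])

```text
time_s: 29.57
position: [516.5, 353.7, 116.1]
ee_rot: [180.0, -0.0, 93.0]
ft_force: [-0.8, 0.7, -2.9]
finger_gap: 0.591
```

Emit:
servo_tool(steps=[[0.4, 0, 0, 0.0004, 0], [0.4, 0, 0, 0.0004, 0], [0.4, 0, 0, 0, 0], [0.4, 0, 0, 0, 0], [0.4, 0, 0, 0, 0], [0.4, 0, 0, 0, 0], [0.4, 0, 0, 0, 0], [0.4, 0, 0, 0, 0]])

```text
time_s: 30.23
position: [516.5, 353.7, 115.3]
ee_rot: [-180.0, 0.0, 93.0]
ft_force: [-0.4, -0.1, -2.2]
finger_gap: 0.59
```

Emit:
servo_tool(steps=[[0.4, 0, 0, 0.0003, 0], [0.4, 0, 0, 0.0003, 0], [0.4, 0, 0, 0, 0], [0.4, 0, 0, 0, 0], [0.4, 0, 0, 0, 0], [0.4, 0, 0, 0, 0], [0.4, 0, 0, 0, 0], [0.4, 0, 0, 0, 0]])

```text
time_s: 30.9
position: [516.5, 353.7, 114.7]
ee_rot: [-180.0, 0.0, 93.0]
ft_force: [-0.3, -0.3, -1.9]
finger_gap: 0.591
```

Emit:
servo_tool(steps=[[0.4, 0, 0, 0.0003, 0], [0.4, 0, 0, 0, 0], [0.4, 0, 0, 0, 0], [0.4, 0, 0, 0, 0], [0.4, 0, 0, 0, 0], [0.4, 0, 0, 0, 0], [0.4, 0, 0, 0, 0], [0.4, 0, 0, 0, 0]])

```text
time_s: 31.57
position: [516.5, 353.7, 114.4]
ee_rot: [180.0, 0.0, 93.0]
ft_force: [0.7, -0.3, -2.5]
finger_gap: 0.591
```

Emit:
servo_tool(steps=[[0.4, 0, 0, 0.0003, 0], [0.4, 0, 0, 0, 0], [0.4, 0, 0, 0, 0], [0.4, 0, 0, 0, 0], [0.4, 0, 0, 0, 0], [0.4, 0, 0, 0, 0], [0.4, 0, 0, 0, 0], [0.4, 0, 0, 0, 0]])

```text
time_s: 32.23
position: [516.5, 353.7, 114.3]
ee_rot: [180.0, -0.0, 93.0]
ft_force: [-3.1, -2.0, 5.7]
finger_gap: 0.596
```

Emit:
servo_tool(steps=[[0.4, 0, 0, 0.0003, 0], [0.4, 0, 0, 0, 0], [0.4, 0, 0, 0, 0], [0.4, 0, 0, 0, 0], [0.4, 0, 0, 0, 0], [0.4, 0, 0, 0, 0], [0.4, 0, 0, 0, 0], [0.4, 0, 0, 0, 0]])

```text
time_s: 32.9
position: [516.5, 353.7, 114.3]
ee_rot: [-180.0, -0.0, 93.0]
ft_force: [-3.9, -3.7, 10.6]
finger_gap: 0.594
```

Emit:
servo_tool(steps=[[0.8, 0, 0, 0, 0], [0.8, 0, 0, 0, 0], [0.8, 0, 0, 0, 0], [0.8, 0, 0, 0, 0], [0.8, 0, 0, -0.005, 0], [0.8, 0, 0, -0.015, 0], [0.8, 0, 0, -0.025, 0], [0.8, 0, 0, -0.03, 0]])

```text
time_s: 33.57
position: [515.8, 353.1, 188.7]
ee_rot: [-179.9, 0.1, 93.0]
ft_force: [-0.0, -0.2, -0.1]
finger_gap: 0.803
```

Emit:
servo_tool(steps=[[0.8, -0.02, -0.001, 0, 0], [0.65, -0.03, -0.002, 0, 0], [0.65, -0.036, -0.002, 0, 0], [0.65, -0.036, -0.002, 0, 0], [0.65, -0.036, -0.002, 0, 0], [0.65, -0.036, -0.002, 0, 0], [0.65, -0.036, -0.002, 0, 0], [0.65, -0.036, -0.002, 0, 0]])

```text
time_s: 34.23
position: [515.4, 85.6, 189.2]
ee_rot: [180.0, -0.0, 93.0]
ft_force: [1.0, -0.6, 0.4]
finger_gap: 0.65
```

```bash
python3 -c "
from h import *
s=observe();go(478.1,-328.9,178);print(s['ft_force'],s['finger_gap'])
T=get_image('top');S=get_image('side')
cv2.imwrite('pics/o_t.png',cv2.resize(T['img'][220:350,60:220],None,fx=4,fy=4,interpolation=cv2.INTER_CUBIC))
cv2.imwrite('pics/o_s.png',cv2.resize(S['img'][100:215,170:330],None,fx=4,fy=4,interpolation=cv2.INTER_CUBIC))
d=T
print([c for c in circ(T,(105,80,30),(125,255,255),145,60)])
print([c for c in circ(S,(105,80,30),(125,255,255),145,60)])
"
```

```text
pos [515.36  85.61 189.22] rot [ 1.7998e+02 -3.0000e-02  9.3030e+01] tool shift mm: [-412.   -59.1   11.2] yaw left rad(to 93.1): -0.0012
[ 1.01545432 -0.57637416  0.44835843] 0.6495443420262621
[(array([104. , 355.5,  33.6]), array([105.4, 354.9]), array([51. , 54.5]), array([382.1, 369.3, 145. ])), (array([120.3, 278.2,  10.8]), array([119.1, 278.1]), array([16.8, 21.7]), array([516. , 355.2, 145. ])), (array([391.4, 172.7,  37.6]), array([389.8, 171.9]), array([36.8, 79.5]), array([ 721.5, -121.6,  145. ]))]
[(array([437.5, 308.6,  28.4]), array([437.5, 307.5]), array([42.8, 56.7]), array([ 698.3, -282.3,  145. ])), (array([433. , 272.5,  22.3]), array([432.6, 271.2]), array([29.9, 37.7]), array([ 719.9, -207.9,  145. ])), (array([198.8, 165.3,  27.4]), array([201.5, 164.5]), array([39.6, 47.4]), array([378.4, 204.2, 145. ]))]
```

View pics/o_t.png

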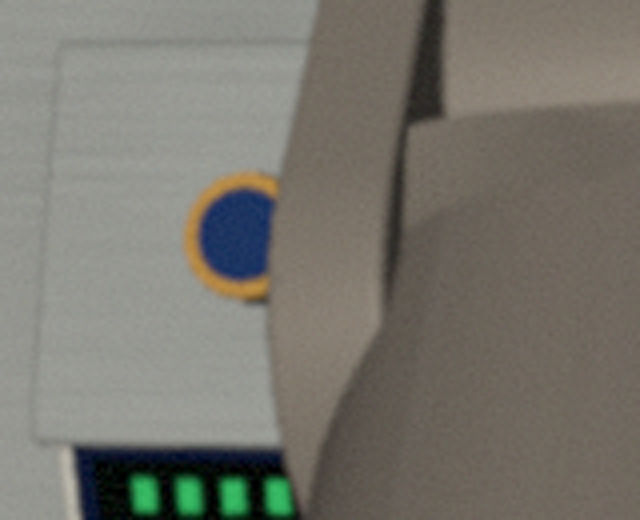

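View pics/o_s.png

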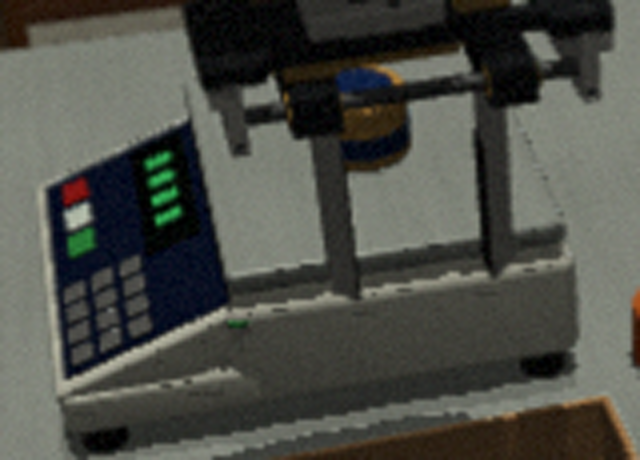

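Emit:
servo_tool(steps=[[0.65, -0.037, -0.0053, 0, 0], [0.65, -0.037, -0.0053, 0, 0], [0.65, -0.037, -0.0053, 0, 0], [0.65, -0.037, -0.0053, 0, 0], [0.65, -0.037, -0.0053, 0, 0], [0.65, -0.037, -0.0053, 0, 0], [0.65, -0.037, -0.0053, 0, 0], [0.65, -0.037, -0.0053, 0, 0]])

```text
time_s: 35.0
position: [488.8, -211.9, 189.2]
ee_rot: [180.0, -0.0, 93.1]
ft_force: [1.0, 0.6, -0.1]
finger_gap: 0.65
```

Emit:
servo_tool(steps=[[0.65, -0.035, -0.005, 0, 0], [0.65, -0.028, -0.004, 0, 0], [0.65, -0.018, -0.003, 0, 0], [0.65, -0.009, -0.001, 0, 0], [0.65, 0, 0, 0.01, 0], [0.65, 0, 0, 0.01, 0], [0.65, 0, 0, 0, 0], [0.65, 0, 0, 0, 0]])

```text
time_s: 35.67
position: [480.7, -299.3, 167.8]
ee_rot: [-179.9, -0.1, 93.1]
ft_force: [1.1, -0.6, -0.4]
finger_gap: 0.65
```

```bash
python3 -c "
from h import *
s=observe();go(478.1,-328.9,98.4);print(s['ft_force'],s['finger_gap'])
T=get_image('top');S=get_image('side');d=get_image('wrist')
cv2.imwrite('pics/p_t.png',cv2.resize(T['img'][220:350,60:220],None,fx=4,fy=4,interpolation=cv2.INTER_CUBIC))
cv2.imwrite('pics/p_s.png',cv2.resize(S['img'][100:215,170:330],None,fx=4,fy=4,interpolation=cv2.INTER_CUBIC))
cv2.imwrite('pics/p_w.png',d['img'])
print([c for c in circ(T,(105,80,30),(125,255,255),145,60)])
print([c for c in circ(S,(105,80,30),(125,255,255),145,60)])
print(proj(d,[[478.1,-330,128]]),circ(d,(22,180,110),(34,255,255),128))
"
```

```text
pos [ 480.69 -299.28  167.79] rot [-1.799e+02 -6.000e-02  9.314e+01] tool shift mm: [-29.4  -4.2  69.4] yaw left rad(to 93.1): 0.0006
[ 1.05079667 -0.55547071 -0.38505637] 0.650434862976338
[(array([133.5, 356.5,  59.4]), array([129. , 354.8]), array([ 51.5, 118.9]), array([384.1, 327. , 145. ])), (array([120.4, 278.3,  10.8]), array([120.3, 278.2]), array([19.7, 21. ]), array([515.9, 352.9, 145. ])), (array([391.4, 172.7,  37.6]), array([389.8, 171.9]), array([36.8, 79.4]), array([ 721.6, -121.6,  145. ]))]
[(array([438.5, 293.5,  41. ]), array([437.1, 295.8]), array([41.9, 82.4]), array([ 706.7, -259.7,  145. ])), (array([202. , 167.5,  29.6]), array([202.3, 165.8]), array([41.4, 51.3]), array([379.6, 198.8, 145. ]))]
[[311.92325295 313.15109095]] [(array([310.7, 308.9,  31.1]), array([311.3, 310.6]), array([54.7, 60.4]), array([ 477.6, -328.3,  128. ]))]
```

View pics/p_t.png

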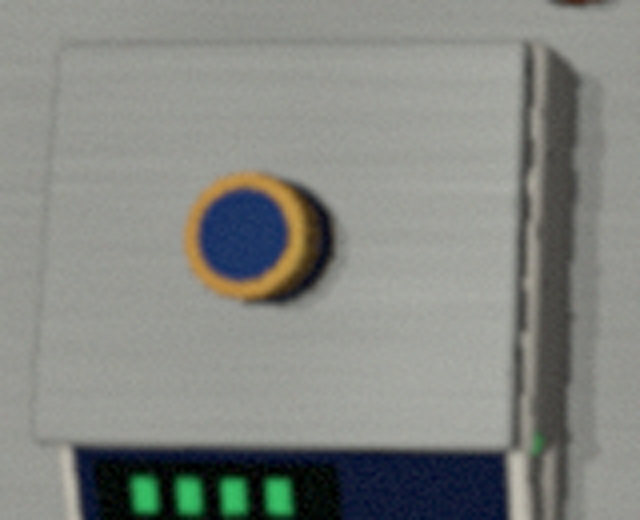

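View pics/p_s.png

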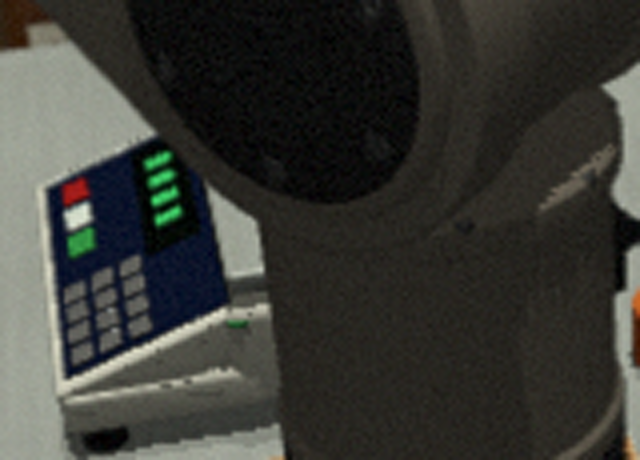

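View pics/p_w.png

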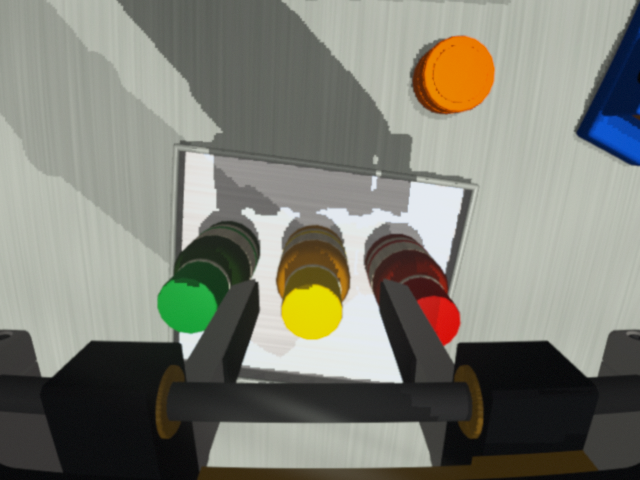

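The tin stands at (515.9,352.9); the same camera puts the pan centre at (515.0,352.1), so it's in the middle. The yellow cap is at (311,311) in the wrist view, and I still need 29 mm more in -y.

Emit:
servo_tool(steps=[[0.65, -0.012, -0.002, 0, 0], [0.65, -0.012, -0.0015, 0, 0], [0.65, -0.0054, -0.0007, 0, 0], [0.65, 0, 0, 0.005, 0], [0.65, 0, 0, 0.01, 0], [0.65, 0, 0, 0.01, 0], [0.65, 0, 0, 0.005, 0], [0.65, 0, 0, 0, 0]])

```text
time_s: 36.48
position: [477.4, -329.6, 137.0]
ee_rot: [-179.9, -0.1, 93.1]
ft_force: [0.6, 0.2, 0.0]
finger_gap: 0.653
```

```bash
python3 -c "
from h import *
s=observe();go(478.1,-328.9,98.4);print(s['ft_force'],s['finger_gap'])
"
```

```text
pos [ 477.42 -329.65  137.04] rot [-1.7987e+02 -6.0000e-02  9.3060e+01] tool shift mm: [ 0.7  0.7 38.6] yaw left rad(to 93.1): -0.0006
[0.60800115 0.23286929 0.03876727] 0.652879880277009
```

Emit:
servo_tool(steps=[[0.65, 0, 0, 0.008, 0], [0.65, 0, 0, 0.012, 0], [0.65, 0, 0, 0.01, 0], [0.65, 0, 0, 0.006, 0], [0.65, 0, 0, 0.002, 0], [0.65, 0, 0, 0, 0], [0.65, 0, 0, 0, 0], [0.65, 0, 0, 0, 0]])

```text
time_s: 37.15
position: [478.2, -330.9, 101.2]
ee_rot: [180.0, 0.0, 93.0]
ft_force: [-0.3, 0.1, -0.1]
finger_gap: 0.65
```

```bash
python3 -c "
from h import *
s=observe();go(478.1,-328.9,98.4);print(s['ft_force'],s['finger_gap'])
"
```

```text
pos [ 478.24 -330.92  101.17] rot [1.7997e+02 2.0000e-02 9.3030e+01] tool shift mm: [ 2.  -0.   2.8] yaw left rad(to 93.1): -0.0013
[-0.34396476  0.12951226 -0.10687676] 0.6503126658062495
```

Emit:
servo_tool(steps=[[0.65, 0.001, 0, 0.001, 0], [0.65, 0.001, 0, 0.001, 0], [0.65, 0, 0, 0.0005, 0], [0.65, 0, 0, 0, 0], [0.65, 0, 0, 0, 0], [0.65, 0, 0, 0, 0], [0.3, 0, 0, 0, 0], [0.3, 0, 0, 0, 0]])

```text
time_s: 37.82
position: [478.0, -328.7, 98.3]
ee_rot: [180.0, 0.0, 93.0]
ft_force: [0.9, 1.4, 0.8]
finger_gap: 0.544
```

Emit:
servo_tool(steps=[[0.3, 0, 0, 0, 0], [0.3, 0, 0, 0, 0], [0.3, 0, 0, 0, 0], [0.3, 0, 0, 0, 0], [0.3, 0, 0, 0, 0], [0.3, 0, 0, 0, 0], [0.3, 0, 0, 0, 0], [0.3, 0, 0, 0, 0]])

```text
time_s: 38.48
position: [477.9, -328.7, 98.3]
ee_rot: [-180.0, 0.0, 93.0]
ft_force: [0.2, 0.0, -0.2]
finger_gap: 0.422
```

```bash
python3 -c "
from h import *
s=observe();go(559.3,93.2,180);print(s['ft_force'],s['finger_gap'])
"
```

```text
pos [ 477.95 -328.71   98.31] rot [-180.      0.     93.03] tool shift mm: [417.  103.5 -81.7] yaw left rad(to 93.1): -0.0012
[ 0.21774411  0.01728838 -0.16184943] 0.4221336704175255
```

Emit:
servo_tool(steps=[[0.3, 0, 0, -0.005, 0], [0.3, 0, 0, -0.015, 0], [0.3, 0, 0, -0.025, 0], [0.3, 0.003, 0.0005, -0.025, 0], [0.3, 0.012, 0.003, -0.01, 0], [0.3, 0.022, 0.0055, 0, 0], [0.3, 0.034, 0.0085, 0, 0], [0.3, 0.034, 0.0085, 0, 0]])

```text
time_s: 39.15
position: [498.1, -222.0, 178.8]
ee_rot: [180.0, 0.0, 92.9]
ft_force: [1.6, -0.1, -1.5]
finger_gap: 0.425
```

Emit:
servo_tool(steps=[[0.3, 0.034, 0.0085, 0, 0], [0.3, 0.034, 0.0085, 0, 0], [0.3, 0.034, 0.0085, 0, 0], [0.3, 0.034, 0.0085, 0, 0], [0.3, 0.034, 0.0085, 0, 0], [0.3, 0.034, 0.0085, 0, 0], [0.3, 0.034, 0.0085, 0, 0], [0.3, 0.03, 0.0075, 0, 0]])

```text
time_s: 39.82
position: [551.1, 51.1, 178.6]
ee_rot: [180.0, -0.0, 93.1]
ft_force: [0.3, -0.1, -1.2]
finger_gap: 0.422
```

```bash
python3 -c "
from h import *
s=observe();go(559.2,93.3,102);print(s['ft_force'],s['finger_gap'])
"
```

```text
pos [551.09  51.15 178.62] rot [ 1.800e+02 -3.000e-02  9.308e+01] tool shift mm: [41.7 10.4 76.6] yaw left rad(to 93.1): -0.0003
[ 0.25756523 -0.07108317 -1.15142435] 0.42194625690719845
```

Emit:
servo_tool(steps=[[0.3, 0.02, 0.005, 0, 0], [0.3, 0.013, 0.003, 0, 0], [0.3, 0.007, 0.002, 0.005, 0], [0.3, 0.0015, 0.0004, 0.012, 0], [0.3, 0, 0, 0.016, 0], [0.3, 0, 0, 0.016, 0], [0.3, 0, 0, 0.01, 0], [0.3, 0, 0, 0.005, 0]])

```text
time_s: 40.48
position: [558.3, 88.9, 112.5]
ee_rot: [-179.9, 0.1, 92.9]
ft_force: [-0.2, -0.0, -1.1]
finger_gap: 0.416
```

Emit:
servo_tool(steps=[[0.3, 0, 0, 0.003, 0], [0.3, 0, 0, 0.002, 0], [0.3, 0, 0, 0, 0], [0.3, 0, 0, 0, 0], [0.3, 0, 0, 0, 0], [0.3, 0, 0, 0, 0], [0.3, 0, 0, 0, 0], [0.3, 0, 0, 0, 0]])

```text
time_s: 41.15
position: [559.4, 90.8, 109.5]
ee_rot: [180.0, -0.0, 93.0]
ft_force: [-1.2, -0.3, -1.8]
finger_gap: 0.418
```

```bash
python3 -c "
from h import *
s=observe();go(559.2,93.3,99.3);print(s['ft_force'],s['finger_gap'])
"
```

```text
pos [559.35  90.81 109.46] rot [ 1.7998e+02 -1.0000e-02  9.3040e+01] tool shift mm: [ 2.5 -0.  10.2] yaw left rad(to 93.1): -0.0011
[-1.1778677  -0.28680047 -1.81771436] 0.41759470509298213
```

Emit:
servo_tool(steps=[[0.3, 0.0015, 0, 0.003, 0], [0.3, 0.001, 0, 0.003, 0], [0.3, 0, 0, 0.002, 0], [0.3, 0, 0, 0.001, 0], [0.3, 0, 0, 0, 0], [0.3, 0, 0, 0, 0], [0.3, 0, 0, 0, 0], [0.3, 0, 0, 0, 0]])

```text
time_s: 41.82
position: [559.2, 93.2, 100.4]
ee_rot: [180.0, -0.0, 93.0]
ft_force: [-0.2, -0.2, -1.2]
finger_gap: 0.419
```

```bash
python3 -c "
from h import *
s=observe();go(559.2,93.3,99.3);print(s['ft_force'],s['finger_gap'])
"
```

```text
pos [559.23  93.16 100.37] rot [179.99  -0.    93.03] tool shift mm: [ 0.1 -0.   1.1] yaw left rad(to 93.1): -0.0013
[-0.18586004 -0.24618086 -1.18669602] 0.4194966021838106
```

Emit:
servo_tool(steps=[[0.3, 0, 0, 0.0004, 0], [0.3, 0, 0, 0.0004, 0], [0.3, 0, 0, 0, 0], [0.3, 0, 0, 0, 0], [0.3, 0, 0, 0, 0], [0.3, 0, 0, 0, 0], [0.3, 0, 0, 0, 0], [0.3, 0, 0, 0, 0]])

```text
time_s: 42.48
position: [559.1, 93.2, 99.5]
ee_rot: [-180.0, 0.0, 93.0]
ft_force: [0.0, 0.4, -1.1]
finger_gap: 0.42
```

Emit:
servo_tool(steps=[[0.3, 0, 0, 0.0003, 0], [0.3, 0, 0, 0, 0], [0.3, 0, 0, 0, 0], [0.3, 0, 0, 0, 0], [0.3, 0, 0, 0, 0], [0.3, 0, 0, 0, 0], [0.3, 0, 0, 0, 0], [0.3, 0, 0, 0, 0]])

```text
time_s: 43.15
position: [559.2, 93.2, 99.3]
ee_rot: [180.0, -0.0, 93.0]
ft_force: [-1.5, -0.8, 6.7]
finger_gap: 0.419
```

Emit:
servo_tool(steps=[[0.65, 0, 0, 0, 0], [0.65, 0, 0, 0, 0], [0.65, 0, 0, 0, 0], [0.65, 0, 0, 0, 0], [0.65, 0, 0, -0.005, 0], [0.65, 0, 0, -0.015, 0], [0.65, 0, 0, -0.03, 0], [0.65, 0, 0, -0.03, 0]])

```text
time_s: 43.82
position: [558.5, 92.7, 179.8]
ee_rot: [-179.9, 0.1, 93.0]
ft_force: [0.5, 0.6, 0.7]
finger_gap: 0.648
```

```bash
python3 -c "
from h import *
s=observe();go(398.4,-329.3,170);print(s['ft_force'],s['finger_gap'])
d=get_image('wrist');cv2.imwrite('pics/q.png',d['img'])
print(circ(d,(22,180,110),(34,255,255),129))
"
```

```text
pos [558.49  92.7  179.82] rot [-1.799e+02  7.000e-02  9.300e+01] tool shift mm: [-413.  -182.     9.8] yaw left rad(to 93.1): -0.0017
[0.46724428 0.55918527 0.6795179 ] 0.6479044115202933
[(array([319.5, 261.5,  31.8]), array([319.9, 262.9]), array([58.5, 61.1]), array([558.9,  92.9, 129. ]))]
```

View pics/q.png

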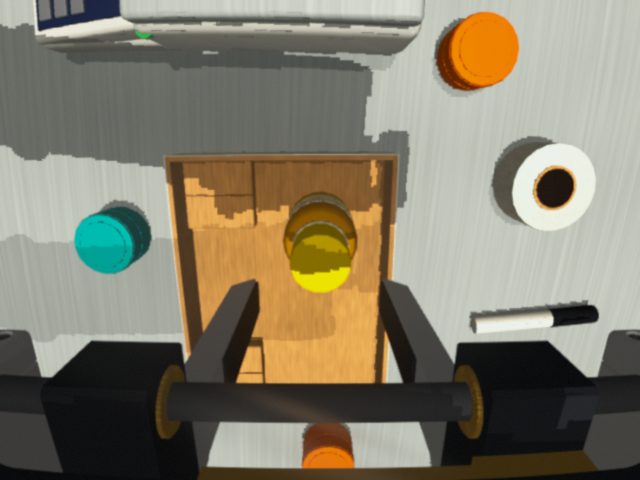

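Yellow is back at (558.9,92.9); the same view before the pick gave (559.1,92.9). Now green.

Emit:
servo_tool(steps=[[0.65, -0.02, -0.009, 0, 0], [0.65, -0.03, -0.013, 0, 0], [0.65, -0.035, -0.0154, 0, 0], [0.65, -0.035, -0.0154, 0, 0], [0.65, -0.035, -0.0154, 0, 0], [0.65, -0.035, -0.0154, 0, 0], [0.65, -0.035, -0.0154, 0, 0], [0.65, -0.035, -0.0154, 0, 0]])

```text
time_s: 44.53
position: [457.6, -174.1, 179.5]
ee_rot: [180.0, -0.0, 93.0]
ft_force: [1.5, -0.1, 1.0]
finger_gap: 0.651
```

Emit:
servo_tool(steps=[[0.65, -0.035, -0.0154, 0, 0], [0.65, -0.035, -0.0154, 0, 0], [0.65, -0.03, -0.0135, 0, 0], [0.65, -0.023, -0.0102, 0, 0], [0.65, -0.015, -0.0066, 0, 0], [0.65, -0.01, -0.0045, 0.005, 0], [0.65, -0.005, -0.002, 0.01, 0], [0.65, 0, 0, 0, 0]])

```text
time_s: 45.2
position: [397.9, -329.8, 163.3]
ee_rot: [-179.9, -0.0, 92.9]
ft_force: [-0.3, 0.6, -0.6]
finger_gap: 0.653
```

```bash
python3 -c "
from h import *
s=observe();go(398.4,-329.3,98.4);print(s['ft_force'],s['finger_gap'])
d=get_image('wrist');cv2.imwrite('pics/r.png',d['img'])
print(proj(d,[[398.4,-330.5,128]]),circ(d,(50,100,100),(75,255,255),128))
"
```

```text
pos [ 397.91 -329.77  163.27] rot [-1.7993e+02 -1.0000e-02  9.2910e+01] tool shift mm: [ 0.4  0.5 64.9] yaw left rad(to 93.1): -0.0034
[-0.33709709  0.6459149  -0.56382685] 0.653463924294732
[[320.05587946 273.03811113]] [(array([323.5, 285. ,  27.2]), array([324.2, 290.7]), array([18. , 56.2]), array([ 401.5, -341.7,  128. ]))]
```

Emit:
servo_tool(steps=[[0.65, 0, 0, 0.008, 0], [0.65, 0, 0, 0.014, 0], [0.65, 0, 0, 0.014, 0], [0.65, 0, 0, 0.012, 0], [0.65, 0, 0, 0.008, 0], [0.65, 0, 0, 0.005, 0], [0.65, 0, 0, 0.002, 0], [0.65, 0, 0, 0, 0]])

```text
time_s: 45.92
position: [399.2, -328.9, 101.1]
ee_rot: [-180.0, -0.0, 93.0]
ft_force: [0.4, 0.3, -0.2]
finger_gap: 0.652
```

```bash
python3 -c "
from h import *
s=observe();go(398.4,-329.3,98.4);print(s['ft_force'],s['finger_gap'])
"
```

```text
pos [ 399.2  -328.85  101.07] rot [-179.98   -0.     93.03] tool shift mm: [-0.4 -0.8  2.7] yaw left rad(to 93.1): -0.0012
[ 0.40424863  0.27455429 -0.20270199] 0.6521937597164625
```

Emit:
servo_tool(steps=[[0.65, -0.0004, -0.0008, 0.001, 0], [0.65, 0, 0, 0.001, 0], [0.65, 0, 0, 0.0005, 0], [0.65, 0, 0, 0, 0], [0.65, 0, 0, 0, 0], [0.65, 0, 0, 0, 0], [0.3, 0, 0, 0, 0], [0.3, 0, 0, 0, 0]])

```text
time_s: 46.58
position: [398.5, -329.3, 98.7]
ee_rot: [180.0, 0.0, 93.0]
ft_force: [0.3, -0.2, -0.5]
finger_gap: 0.543
```

Emit:
servo_tool(steps=[[0.3, 0, 0, 0, 0], [0.3, 0, 0, 0, 0], [0.3, 0, 0, 0, 0], [0.3, 0, 0, 0, 0], [0.3, 0, 0, 0, 0], [0.3, 0, 0, 0, 0], [0.3, 0, 0, 0, 0], [0.3, 0, 0, 0, 0]])

```text
time_s: 47.25
position: [398.5, -329.3, 98.7]
ee_rot: [-180.0, 0.0, 93.0]
ft_force: [0.1, -0.3, -0.3]
finger_gap: 0.421
```

```bash
python3 -c "
from h import *
s=observe();go(498.8,25.9,178);print(s['ft_force'],s['finger_gap'])
"
```

```text
pos [ 398.46 -329.29   98.69] rot [-180.      0.     93.03] tool shift mm: [349.4 119.  -79.3] yaw left rad(to 93.1): -0.0011
[ 0.06353069 -0.34658403 -0.33229354] 0.42133540589884766
```

Emit:
servo_tool(steps=[[0.3, 0, 0, -0.005, 0], [0.3, 0, 0, -0.015, 0], [0.3, 0, 0, -0.025, 0], [0.3, 0.003, 0.001, -0.025, 0], [0.3, 0.012, 0.004, -0.01, 0], [0.3, 0.022, 0.0075, 0, 0], [0.3, 0.034, 0.0116, 0, 0], [0.3, 0.034, 0.0116, 0, 0]])

```text
time_s: 47.92
position: [428.4, -222.0, 179.1]
ee_rot: [180.0, 0.0, 92.9]
ft_force: [0.2, 0.5, -2.1]
finger_gap: 0.418
```

Emit:
servo_tool(steps=[[0.3, 0.034, 0.0116, 0, 0], [0.3, 0.034, 0.0116, 0, 0], [0.3, 0.034, 0.0116, 0, 0], [0.3, 0.034, 0.0116, 0, 0], [0.3, 0.034, 0.0116, 0, 0], [0.3, 0.03, 0.01, 0, 0], [0.3, 0.022, 0.0075, 0, 0], [0.3, 0.014, 0.005, 0, 0]])

```text
time_s: 48.58
position: [496.8, 20.1, 178.8]
ee_rot: [-180.0, -0.0, 93.2]
ft_force: [-0.3, 0.1, -2.1]
finger_gap: 0.419
```

```bash
python3 -c "
from h import *
s=observe();go(498.8,25.9,102);print(s['ft_force'],s['finger_gap'])
"
```

```text
pos [496.79  20.12 178.8 ] rot [-1.7999e+02 -1.0000e-02  9.3180e+01] tool shift mm: [ 5.7  2.3 76.8] yaw left rad(to 93.1): 0.0015
[-0.31923613  0.06543383 -2.14269169] 0.41915155205367327
```

Emit:
servo_tool(steps=[[0.3, 0.005, 0.002, 0.005, 0], [0.3, 0, 0, 0.012, 0], [0.3, 0, 0, 0.016, 0], [0.3, 0, 0, 0.016, 0], [0.3, 0, 0, 0.01, 0], [0.3, 0, 0, 0.006, 0], [0.3, 0, 0, 0.003, 0], [0.3, 0, 0, 0, 0]])

```text
time_s: 49.25
position: [498.0, 21.8, 110.5]
ee_rot: [-180.0, 0.0, 93.0]
ft_force: [-0.7, -0.9, -0.8]
finger_gap: 0.422
```

```bash
python3 -c "
from h import *
s=observe();go(498.8,25.9,99.7);print(s['ft_force'],s['finger_gap'])
"
```

```text
pos [498.04  21.85 110.46] rot [-1.7997e+02  2.0000e-02  9.2980e+01] tool shift mm: [ 4.   1.  10.8] yaw left rad(to 93.1): -0.002
[-0.70475906 -0.8571154  -0.82751793] 0.42219920672332545
```

Emit:
servo_tool(steps=[[0.3, 0.002, 0.001, 0.003, 0], [0.3, 0.0015, 0, 0.003, 0], [0.3, 0, 0, 0.002, 0], [0.3, 0, 0, 0.001, 0], [0.3, 0, 0, 0, 0], [0.3, 0, 0, 0, 0], [0.3, 0, 0, 0, 0], [0.3, 0, 0, 0, 0]])

```text
time_s: 49.92
position: [499.1, 26.0, 101.8]
ee_rot: [180.0, -0.0, 93.0]
ft_force: [0.0, -0.9, -1.7]
finger_gap: 0.421
```

```bash
python3 -c "
from h import *
s=observe();go(498.8,25.9,99.7);print(s['ft_force'],s['finger_gap'])
"
```

```text
pos [499.06  26.01 101.79] rot [179.99  -0.    93.03] tool shift mm: [-0.1 -0.3  2.1] yaw left rad(to 93.1): -0.0012
[ 0.01790919 -0.89466767 -1.68428764] 0.42100098934910596
```

Emit:
servo_tool(steps=[[0.3, 0, -0.0003, 0.0005, 0], [0.3, 0, 0, 0.0005, 0], [0.3, 0, 0, 0.0004, 0], [0.3, 0, 0, 0.0003, 0], [0.3, 0, 0, 0, 0], [0.3, 0, 0, 0, 0], [0.3, 0, 0, 0, 0], [0.3, 0, 0, 0, 0]])

```text
time_s: 50.58
position: [498.7, 26.0, 100.0]
ee_rot: [-180.0, 0.0, 93.0]
ft_force: [0.7, 0.1, -2.3]
finger_gap: 0.418
```

Emit:
servo_tool(steps=[[0.3, 0, 0, 0.0003, 0], [0.3, 0, 0, 0.0001, 0], [0.3, 0, 0, 0, 0], [0.3, 0, 0, 0, 0], [0.3, 0, 0, 0, 0], [0.3, 0, 0, 0, 0], [0.3, 0, 0, 0, 0], [0.3, 0, 0, 0, 0]])

```text
time_s: 51.25
position: [498.8, 26.0, 99.7]
ee_rot: [180.0, -0.0, 93.0]
ft_force: [-2.0, 0.0, 5.6]
finger_gap: 0.423
```

Contact. Releasing green, then on to red (tray grasp TCP 555.2, -333.4, 98.1).

Emit:
servo_tool(steps=[[0.65, 0, 0, 0, 0], [0.65, 0, 0, 0, 0], [0.65, 0, 0, 0, 0], [0.65, 0, 0, 0, 0], [0.65, 0, 0, -0.005, 0], [0.65, 0, 0, -0.015, 0], [0.65, 0, 0, -0.03, 0], [0.65, 0, 0, -0.03, 0]])

```text
time_s: 51.92
position: [498.0, 25.4, 180.3]
ee_rot: [-179.9, 0.1, 93.0]
ft_force: [1.0, -0.0, -0.1]
finger_gap: 0.65
```

```bash
python3 -c "
from h import *
s=observe();go(555.2,-333.4,170);print(s['ft_force'],s['finger_gap'])
d=get_image('wrist');cv2.imwrite('pics/s.png',d['img'])
"
```

```text
pos [498.01  25.37 180.25] rot [-1.7989e+02  9.0000e-02  9.2990e+01] tool shift mm: [-361.3   38.4   10.3] yaw left rad(to 93.1): -0.002
[ 1.04746003 -0.0461099  -0.07871484] 0.6497202259909124
```

View pics/s.png

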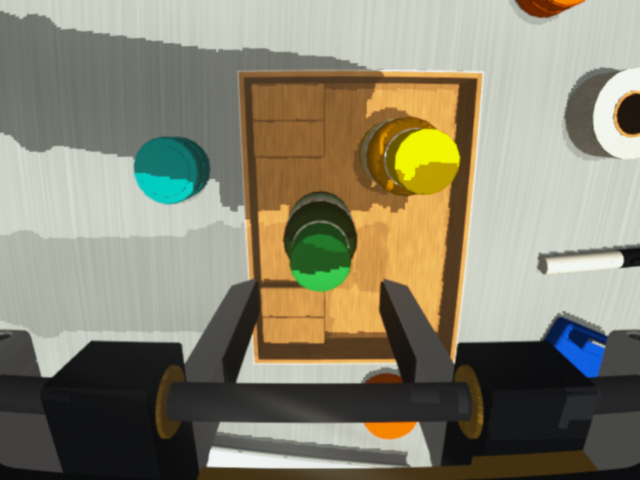

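Green (320,260) and yellow (427,160) stand upright. Next is red.

Emit:
servo_tool(steps=[[0.65, -0.02, 0.002, 0, 0], [0.65, -0.03, 0.003, 0, 0], [0.65, -0.035, 0.0038, 0, 0], [0.65, -0.035, 0.0038, 0, 0], [0.65, -0.035, 0.0038, 0, 0], [0.65, -0.035, 0.0038, 0, 0], [0.65, -0.035, 0.0038, 0, 0], [0.65, -0.035, 0.0038, 0, 0]])

```text
time_s: 52.63
position: [540.3, -233.8, 179.9]
ee_rot: [180.0, -0.0, 93.1]
ft_force: [0.2, 0.4, -0.2]
finger_gap: 0.65
```

Emit:
servo_tool(steps=[[0.65, -0.034, 0.0035, 0, 0], [0.65, -0.027, 0.003, 0, 0], [0.65, -0.019, 0.002, 0, 0], [0.65, -0.012, 0.001, 0, 0], [0.65, -0.007, 0.001, 0.005, 0], [0.65, -0.002, 0, 0.01, 0], [0.65, 0, 0, 0, 0], [0.65, 0, 0, 0, 0]])

```text
time_s: 53.3
position: [555.8, -330.9, 163.6]
ee_rot: [-179.9, -0.1, 93.1]
ft_force: [0.6, -0.0, 0.4]
finger_gap: 0.651
```

```bash
python3 -c "
from h import *
s=observe();go(555.2,-333.4,98.1);print(s['ft_force'],s['finger_gap'])
"
```

```text
pos [ 555.85 -330.89  163.63] rot [-1.7992e+02 -7.0000e-02  9.3100e+01] tool shift mm: [-2.5 -0.8 65.5] yaw left rad(to 93.1): -0.0001
[ 0.59137449 -0.04092906  0.39947376] 0.6506879560187868
```

Emit:
servo_tool(steps=[[0.65, -0.001, -0.0005, 0.008, 0], [0.65, 0, 0, 0.014, 0], [0.65, 0, 0, 0.014, 0], [0.65, 0, 0, 0.012, 0], [0.65, 0, 0, 0.008, 0], [0.65, 0, 0, 0.005, 0], [0.65, 0, 0, 0.002, 0], [0.65, 0, 0, 0, 0]])

```text
time_s: 53.97
position: [555.4, -333.5, 101.2]
ee_rot: [-180.0, -0.0, 93.0]
ft_force: [-0.5, -0.4, -0.1]
finger_gap: 0.653
```

```bash
python3 -c "
from h import *
s=observe();go(555.2,-333.4,98.1);print(s['ft_force'],s['finger_gap'])
"
```

```text
pos [ 555.42 -333.54  101.15] rot [-1.7996e+02 -1.0000e-02  9.3020e+01] tool shift mm: [ 0.2 -0.2  3.1] yaw left rad(to 93.1): -0.0014
[-0.51103436 -0.36467528 -0.1024503 ] 0.6525236243429102
```

Emit:
servo_tool(steps=[[0.65, 0.0002, -0.0002, 0.001, 0], [0.65, 0, 0, 0.001, 0], [0.65, 0, 0, 0.0005, 0], [0.65, 0, 0, 0, 0], [0.65, 0, 0, 0, 0], [0.65, 0, 0, 0, 0], [0.3, 0, 0, 0, 0], [0.3, 0, 0, 0, 0]])

```text
time_s: 54.63
position: [555.4, -333.3, 99.1]
ee_rot: [180.0, 0.0, 93.0]
ft_force: [0.5, 0.1, -0.1]
finger_gap: 0.543
```

Emit:
servo_tool(steps=[[0.3, 0, 0, 0, 0], [0.3, 0, 0, 0, 0], [0.3, 0, 0, 0, 0], [0.3, 0, 0, 0, 0], [0.3, 0, 0, 0, 0], [0.3, 0, 0, 0, 0], [0.3, 0, 0, 0, 0], [0.3, 0, 0, 0, 0]])

```text
time_s: 55.3
position: [555.4, -333.3, 99.1]
ee_rot: [-180.0, 0.0, 93.0]
ft_force: [0.0, 0.5, -0.3]
finger_gap: 0.416
```

```bash
python3 -c "
from h import *
s=observe();go(566.7,-35.2,178);print(s['ft_force'],s['finger_gap'])
"
```

```text
pos [ 555.38 -333.29   99.09] rot [-180.      0.     93.03] tool shift mm: [297.1  27.1 -78.9] yaw left rad(to 93.1): -0.0012
[ 0.01834311  0.54039078 -0.33748867] 0.41631446544758394
```

Emit:
servo_tool(steps=[[0.3, 0, 0, -0.005, 0], [0.3, 0, 0, -0.015, 0], [0.3, 0, 0, -0.025, 0], [0.3, 0.003, 0, -0.025, 0], [0.3, 0.012, 0.001, -0.01, 0], [0.3, 0.022, 0.002, 0, 0], [0.3, 0.034, 0.0031, 0, 0], [0.3, 0.034, 0.0031, 0, 0]])

```text
time_s: 55.97
position: [558.8, -227.8, 180.5]
ee_rot: [179.9, 0.0, 92.9]
ft_force: [-0.1, 0.5, -2.2]
finger_gap: 0.42
```

Emit:
servo_tool(steps=[[0.3, 0.034, 0.0031, 0, 0], [0.3, 0.034, 0.0031, 0, 0], [0.3, 0.034, 0.0031, 0, 0], [0.3, 0.03, 0.0028, 0, 0], [0.3, 0.025, 0.0023, 0, 0], [0.3, 0.017, 0.0016, 0, 0], [0.3, 0.01, 0.001, 0, 0], [0.3, 0.005, 0.0005, 0, 0]])

```text
time_s: 56.63
position: [566.8, -37.0, 179.9]
ee_rot: [180.0, -0.0, 93.1]
ft_force: [-0.0, 0.2, -3.0]
finger_gap: 0.418
```

```bash
python3 -c "
from h import *
s=observe();go(566.6,-35.1,102);print(s['ft_force'],s['finger_gap'])
"
```

```text
pos [566.77 -36.96 179.86] rot [ 1.7996e+02 -3.0000e-02  9.3130e+01] tool shift mm: [ 1.9 -0.1 77.9] yaw left rad(to 93.1): 0.0004
[-0.02646171  0.16147672 -2.97829634] 0.418346198772679
```

Emit:
servo_tool(steps=[[0.3, 0.001, 0, 0.005, 0], [0.3, 0, 0, 0.012, 0], [0.3, 0, 0, 0.016, 0], [0.3, 0, 0, 0.016, 0], [0.3, 0, 0, 0.01, 0], [0.3, 0, 0, 0.006, 0], [0.3, 0, 0, 0.003, 0], [0.3, 0, 0, 0, 0]])

```text
time_s: 57.3
position: [566.2, -38.0, 110.6]
ee_rot: [-180.0, 0.0, 93.0]
ft_force: [-0.8, -0.4, -2.1]
finger_gap: 0.419
```

```bash
python3 -c "
from h import *
s=observe();go(566.6,-35.1,100.1);print(s['ft_force'],s['finger_gap'])
"
```

```text
pos [566.25 -38.   110.61] rot [-1.7996e+02  3.0000e-02  9.2980e+01] tool shift mm: [ 2.9  0.5 10.5] yaw left rad(to 93.1): -0.0021
[-0.76492855 -0.38880591 -2.12543879] 0.41865878764295084
```

Emit:
servo_tool(steps=[[0.3, 0.0015, 0.0003, 0.003, 0], [0.3, 0.001, 0, 0.003, 0], [0.3, 0, 0, 0.002, 0], [0.3, 0, 0, 0.0005, 0], [0.3, 0, 0, 0, 0], [0.3, 0, 0, 0, 0], [0.3, 0, 0, 0, 0], [0.3, 0, 0, 0, 0]])

```text
time_s: 57.97
position: [566.7, -34.8, 102.7]
ee_rot: [180.0, -0.0, 93.0]
ft_force: [0.2, -0.3, -1.2]
finger_gap: 0.422
```

```bash
python3 -c "
from h import *
s=observe();go(566.6,-35.1,100.1);print(s['ft_force'],s['finger_gap'])
"
```

```text
pos [566.7  -34.77 102.73] rot [179.99  -0.    93.03] tool shift mm: [-0.3 -0.1  2.6] yaw left rad(to 93.1): -0.0012
[ 0.21485015 -0.32084808 -1.24468729] 0.42163228650144435
```

Emit:
servo_tool(steps=[[0.3, -0.0003, -0.0001, 0.0007, 0], [0.3, 0, 0, 0.0006, 0], [0.3, 0, 0, 0.0005, 0], [0.3, 0, 0, 0.0004, 0], [0.3, 0, 0, 0, 0], [0.3, 0, 0, 0, 0], [0.3, 0, 0, 0, 0], [0.3, 0, 0, 0, 0]])

```text
time_s: 58.63
position: [566.6, -35.1, 100.4]
ee_rot: [180.0, 0.0, 93.0]
ft_force: [-0.6, -0.3, -2.9]
finger_gap: 0.421
```

Emit:
servo_tool(steps=[[0.3, 0, 0, 0.0003, 0], [0.3, 0, 0, 0.0001, 0], [0.3, 0, 0, 0, 0], [0.3, 0, 0, 0, 0], [0.3, 0, 0, 0, 0], [0.3, 0, 0, 0, 0], [0.3, 0, 0, 0, 0], [0.3, 0, 0, 0, 0]])

```text
time_s: 59.3
position: [566.6, -35.1, 100.0]
ee_rot: [180.0, 0.0, 93.0]
ft_force: [-1.6, -0.3, 1.4]
finger_gap: 0.42
```

Emit:
servo_tool(steps=[[0.65, 0, 0, 0, 0], [0.65, 0, 0, 0, 0], [0.65, 0, 0, 0, 0], [0.65, 0, 0, 0, 0], [0.65, 0, 0, -0.005, 0], [0.65, 0, 0, -0.015, 0], [0.65, 0, 0, -0.03, 0], [0.65, 0, 0, -0.03, 0]])

```text
time_s: 59.97
position: [565.8, -35.4, 180.7]
ee_rot: [-179.9, 0.0, 93.0]
ft_force: [1.1, 0.6, 0.8]
finger_gap: 0.651
```

Emit:
servo_tool(steps=[[0.65, -0.02, -0.006, -0.01, 0], [0.65, -0.03, -0.01, -0.01, 0], [0.65, -0.034, -0.012, 0, 0], [0.65, -0.034, -0.012, 0, 0], [0.65, -0.034, -0.012, 0, 0], [0.65, -0.034, -0.012, 0, 0], [0.65, -0.034, -0.012, 0, 0], [0.65, -0.034, -0.012, 0, 0]])

```text
time_s: 60.63
position: [491.0, -295.3, 200.3]
ee_rot: [180.0, -0.0, 93.0]
ft_force: [1.2, 0.5, 0.8]
finger_gap: 0.649
```

Emit:
servo_tool(steps=[[0.65, -0.03, -0.008, 0, 0], [0.65, -0.03, -0.008, 0, 0], [0.65, -0.03, -0.008, 0, 0], [0.65, -0.025, 0, 0, 0], [0.65, -0.015, 0, 0, 0], [0.65, 0, 0, 0, 0], [0.65, 0, 0, 0, 0], [0.65, 0, 0, 0, 0]])

```text
time_s: 61.3
position: [474.8, -424.0, 199.9]
ee_rot: [-180.0, -0.0, 93.0]
ft_force: [0.0, -0.4, -0.4]
finger_gap: 0.65
```

```bash
python3 - <<'E'
from h import *
print(observe()["position"])
T=get_image("top");S=get_image("side");cv2.imwrite("pics/z_t.png",T["img"]);cv2.imwrite("pics/z_s.png",S["img"])
E
```

```text
[ 474.78263144 -423.98944029  199.86538433]
```

View pics/z_t.png

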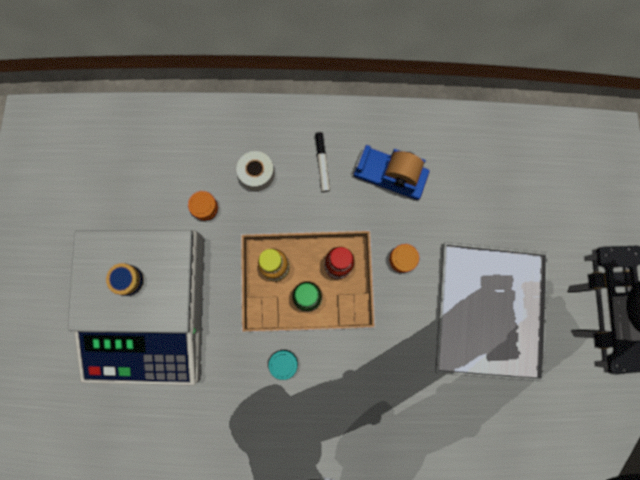

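View pics/z_s.png

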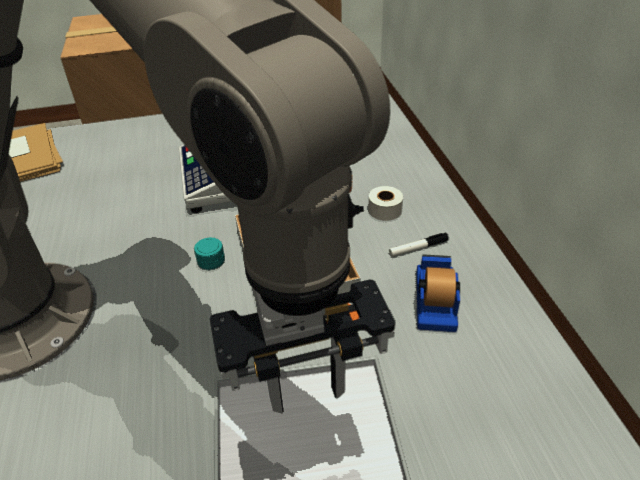

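The top view shows the tin on the pan at (124,279), the jars at (270,262), (341,260) and (306,295), and an empty tray. I'll compare this numerically with the start picture.

```bash
python3 - <<'E'
from h import *
T=get_image("top")
def face(img,p,r,tol):
    im=cv2.medianBlur(img,3); p=np.array(p,int); ref=np.median(im[p[1]-1:p[1]+2,p[0]-1:p[0]+2].reshape(-1,3),0)
    k=4; y0,x0=p[1]-r,p[0]-r
    c=cv2.resize(img[y0:p[1]+r+1,x0:p[0]+r+1],None,fx=k,fy=k,interpolation=cv2.INTER_CUBIC)
    m=(np.abs(c.astype(float)-ref).max(2)<tol).astype(np.uint8)*255
    m=cv2.morphologyEx(m,cv2.MORPH_OPEN,np.ones((5,5)));m=cv2.morphologyEx(m,cv2.MORPH_CLOSE,np.ones((5,5)))
    c=max(cv2.findContours(m,cv2.RETR_EXTERNAL,cv2.CHAIN_APPROX_NONE)[0],key=cv2.contourArea)
    e=cv2.fitEllipse(cv2.convexHull(c)); return (np.array(e[0])+.5)/k-.5+[x0,y0],np.array(e[1])/k
A=cv2.imread("pics/a_top.png")
for n,p in {"yellow":(270,260),"red":(341,258),"green":(306,296)}.items():
    a=face(A,p,18,35);b=face(T["img"],p,18,35)
    print(n,onz(T,[a[0],b[0]],129).round(1).tolist(),a[1].round(1),b[1].round(1))
print("tin",circ(T,(105,80,30),(125,255,255),145,60)[1:2])
D=cv2.absdiff(A,T["img"]).max(2)
for n,(x0,y0,x1,y1) in {"roll":(230,145,280,195),"marker":(310,128,335,195),"tape":(350,140,435,200),"or1":(185,188,220,225),"or2":(386,240,424,276),"turq":(264,345,302,384)}.items(): print(n,(D[y0:y1,x0:x1]>30).sum())
cv2.imwrite("pics/zz.png",cv2.resize(T["img"][220:340,230:390],None,fx=4,fy=4,interpolation=cv2.INTER_CUBIC))
E
```

```text
yellow [[558.6, 91.9, 129.0], [558.5, 91.7, 129.0]] [21.3 21.6] [21.2 21.3]
red [[565.8, -36.3, 129.0], [565.5, -36.1, 129.0]] [21.2 21.4] [21.2 21.4]
green [[497.9, 24.2, 129.0], [497.5, 24.4, 129.0]] [21.2 21.3] [21.2 21.3]
tin [(array([120. , 278. ,  10.8]), array([120.3, 278.1]), array([19.6, 20.9]), array([516.1, 352.9, 145. ]))]
roll 0
marker 0
tape 0
or1 0
or2 0
turq 0
```

View pics/zz.png

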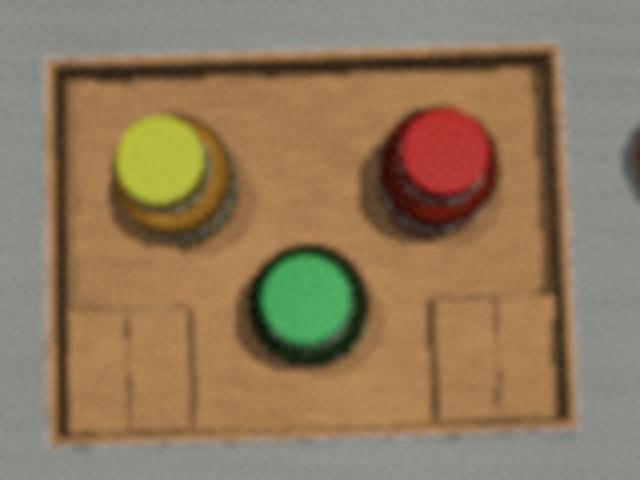

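All the jars are within 0.5 mm of their starting spots and upright, and the bystanders are unchanged. Handing in.

```bash
python3 -c "
from bench import *
print(sign_off()); print(observe()['time_s'])"
```

```text
the job is handed in; nothing more can be done
None
the job is handed in; nothing more can be done
```

The job is done and handed in after about 61 s of the 147 s allowed. All three jars went into the steel tray, then the brass tin went onto the scale's pan. The jars then went back into the carton in the order yellow, green, red.

**Last checks** (top camera, gripper open and clear of everything):
- **Jars:** each stands upright within 0.5 mm of where it was in the starting picture.
- **Tin:** it stands at (516.1, 352.9). The same camera puts the pan centre at about (515.0, 352.1), roughly 1.4 mm away.
- **Bystanders and look-alikes:** the label roll, tape dispenser and marker show no changed pixels against the start, and neither do the look-alike tins.
- **Forces:** set-down readings after each call stayed under 11 N, except green in the tray, where I pressed to about 19 N before releasing.

**Disagreements and gaps:**
- **Pan centre:** the wrist camera put it 5 mm further in +y (y ≈ 357) than the top camera, and the side camera 5 mm further in +x (x ≈ 520). I placed the tin at a compromise point.
- **Tray floor height:** the two-view measurement was poor (7–9 mm against the stated 3 mm), so I set the jars down by force.
- **Side view:** the arm hid the carton and pan in the final side picture, so that check rests on the top view.

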